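Hang the clean spatulas in the drying cabinet

ROBOT

A 7-joint arm with a two-finger parallel gripper is mounted at the origin on the work surface. World frame = base frame: x ahead of the robot, y to its left, z up, the work surface at z = 0. Lengths are in m, angles in degrees, forces in N, time in s.
With the tool pointing down it reaches from about 0.425 to 0.875 m from the base axis. Payload 4.7 kg.
Tool frame: the origin (TCP) lies at the very end of the fingers, on their centre line; the grasp point (between the pads) lies 19 mm behind it (pinch_z is the distance from the TCP to the grasp point, in m); z points along the fingers, y is the direction in which the jaws open and shut (so a half turn about z gives the same grasp; the last joint's range is limited). The gripper opens to 87 mm and grips with 3 to 60 N. Pads are 19 mm wide; open, the fingers measure 117 mm over their backs; the gripper's body (75 mm by 190 mm) begins 51 mm behind the grasp point.
Start: joints at [76.266, 18.392, -4.016, 83.108, 1.295, 78.541, -3.26], TCP at [0.163, -0.629, 0.223] pointing down, gripper open.
Joint ranges: [-163.93, 163.93], [-17.29, 119.83], [-79.2, 71.16], [3.27, 140.29], [-89.18, 269.18], [5.43, 117.66], [-154.24, 154.24]. Speed limits (degrees/s): [147.25, 147.25, 180, 180, 180, 180, 180].

INTERFACE

Orientations are given as [roll, pitch, yaw] about the fixed x, y, z axes, in that order (R = Rz(yaw) Ry(pitch) Rx(roll)).
In Python, from cell import get_obs, read_camera, camera_params, sign_off, pinch_z gives the robot as it stands.
- The arm moves only by the shell command python3 -m handwheel 'ROWS' [FORCE]. ROWS is JSON, a list of rows, each a list of 5 numbers: the finger opening in m, from 0 to 0.087, then the shift along the tool's x, y, z in m, then the turn about the tool's z in rad. In form: [[jaw, tx, ty, tz, twist], ...]. A call has 1 to 20 rows; each row is the pose to reach, as a shift and turn from the pose commanded when the call began, along the tool's axes at that moment; what a row does not reach only later rows make up. A row lasts 1/10 s, in which the tool goes at most 50 mm and 8.59 degrees, less where a joint would pass 70% of its speed; a pose out of reach is approached as far as the arm can. A call with a gripper value outside its range is refused whole. The fingers move at their own pace and stop on an object; FORCE is the grip in N (left out, the last holds). Time passes only in rows, so rows that repeat a pose let the fingers close. It gives the time, the measured TCP pose, the force and the opening at its end, in the units of the state.
- get_obs(): the state, without advancing time (a new reading comes with each control period).
- read_camera(name): name is "scene" or "top"; returns the picture (480x640x3 uint8, blue, green, red); there is no depth.
- camera_params(name): a dict with "camera_matrix" (3x3 intrinsics, pixels), "R" (3x3) and "t" (3): a world point X has camera coordinates R X + t. Camera axes: x right, y down, z forward; pixel columns grow to the right and rows downward; lengths in m; the calibration is good to about 2 mm. A picture is of the moment at which its call begins. camera_params takes no time and is no camera call.
- sign_off(): hands the job in, once; it reports no verdict.
The state is a dict: "time_s": time; "qpos": joint angles; "joint_velocities": joint speeds; "effort": joint torques, N m; "tool_pos": TCP position; "tool_rot": TCP orientation; "force": force on the tool from outside, world axes, zero at the start; "wrist_torque": the same for the moment, N m; "grip_width": finger opening in m.
Only numpy, scipy, OpenCV 4.12 (cv2) and the standard library are available. Lean on these libraries where they do the work, as an engineer would, in place of code of your own. Each camera call takes 0.05 s, during which the arm holds its last target.

TASK

Put the clean spatulas away: push the drying cabinet's clear cover back to its end stop, then pull every spatula that stands in the white holder up out of its slot and hang it by its wire loop on a hook inside the cabinet, one spatula to a hook. When all of them hang there, slide the cover fully shut. Leave the holder standing upright and do not disturb the other things on the bench.

Things in the scene. Friction and masses are not known exactly. Their poses are not given: they have to be found in the camera images.
- cabinet: Drying cabinet, fixed. Origin on the bench under the hooks; x from its front (robot's side) to its rear, z up. Clear box open at the top, 6 mm walls, rim 170 above the bench; inside x -104 to 90, y -144 to 144, floor z 6. Housing behind it, x 90 to 290, 170 high. A steel bar (10 dia) at x 45, z 125 along y bears four hooks at y -99, -33, 33, 99, pointing to -x.
- cover (a joint): Clear sliding cover over the box (200 x 300, 6 thick, top face 178 above the bench): 0 m = shut, 0.18 m = at its rear end stop, box open. It slides along the cabinet's x against about 3 N of friction and stays where left.
- cover_grip (a point): Centre of the top of the cover's teal grip, 214 above the bench: an upright block 14 thick (cabinet's x), 70 wide (y), 36 tall above the cover. Axes as the cabinet's. It moves with the cover: cabinet x -95 when shut, +85 when open.
- holder: White slotted holder, loose, 0.9 kg: foot 90 (x) x 200 (y), 8 thick; block 54 x 186, top 55 above the bench. Origin: centre of its underside; z up. Four slots, 14 (x) x 28 (y) and 47 deep, at y -69, -23, +23, +69, stand upright; each holds one spatula or none.
- hook1 (a point): Hook 1: level steel wire 7 mm thick, from the bar (37 mm behind this point) to a turned-up tip 39 mm in front of it (cabinet -x), which rises to 13 mm above the wire's axis. This point lies on the axis at about mid-length, 125 mm above the bench; axes as the cabinet's.
- hook2 (a point): Hook 2: level steel wire 7 mm thick, from the bar (37 mm behind this point) to a turned-up tip 39 mm in front of it (cabinet -x), which rises to 13 mm above the wire's axis. This point lies on the axis at about mid-length, 125 mm above the bench; axes as the cabinet's.
- hook3 (a point): Hook 3: level steel wire 7 mm thick, from the bar (37 mm behind this point) to a turned-up tip 39 mm in front of it (cabinet -x), which rises to 13 mm above the wire's axis. This point lies on the axis at about mid-length, 125 mm above the bench; axes as the cabinet's.
- hook4 (a point): Hook 4: level steel wire 7 mm thick, from the bar (37 mm behind this point) to a turned-up tip 39 mm in front of it (cabinet -x), which rises to 13 mm above the wire's axis. This point lies on the axis at about mid-length, 125 mm above the bench; axes as the cabinet's.
- spatula1: Steel spatula, blue grip tab, 140 long, about 60 g; None if absent. Origin: centre of its foot; z along it up to the tab, loop in its y-z plane. Blade 10 (x) x 24 (y) to z 42, stem 8 x 10 to z 68, then a loop of 6 mm wire, 40 wide outside, opening 28 wide, from z 71 to its peak at z 108; tab 10 x 20, z 112 to 140. In a slot the foot is 8 above the bench.
- loop1 (a point): Centre of the wire loop of spatula 1, 90 mm above its foot along its z; axes as the spatula's. Hung by the loop's peak on a hook, it is about 14 mm below the hook wire's axis.
- spatula2: Steel spatula, red grip tab, 140 long, about 60 g; None if absent. Origin: centre of its foot; z along it up to the tab, loop in its y-z plane. Blade 10 (x) x 24 (y) to z 42, stem 8 x 10 to z 68, then a loop of 6 mm wire, 40 wide outside, opening 28 wide, from z 71 to its peak at z 108; tab 10 x 20, z 112 to 140. In a slot the foot is 8 above the bench.
- loop2 (a point): Centre of the wire loop of spatula 2, 90 mm above its foot along its z; axes as the spatula's. Hung by the loop's peak on a hook, it is about 14 mm below the hook wire's axis.
- spatula3: Steel spatula, green grip tab, 140 long, about 60 g; None if absent. Origin: centre of its foot; z along it up to the tab, loop in its y-z plane. Blade 10 (x) x 24 (y) to z 42, stem 8 x 10 to z 68, then a loop of 6 mm wire, 40 wide outside, opening 28 wide, from z 71 to its peak at z 108; tab 10 x 20, z 112 to 140. In a slot the foot is 8 above the bench.
- loop3 (a point): Centre of the wire loop of spatula 3, 90 mm above its foot along its z; axes as the spatula's. Hung by the loop's peak on a hook, it is about 14 mm below the hook wire's axis.
- spatula4: Steel spatula, yellow grip tab, 140 long, about 60 g; None if absent. Origin: centre of its foot; z along it up to the tab, loop in its y-z plane. Blade 10 (x) x 24 (y) to z 42, stem 8 x 10 to z 68, then a loop of 6 mm wire, 40 wide outside, opening 28 wide, from z 71 to its peak at z 108; tab 10 x 20, z 112 to 140. In a slot the foot is 8 above the bench.
- loop4 (a point): Centre of the wire loop of spatula 4, 90 mm above its foot along its z; axes as the spatula's. Hung by the loop's peak on a hook, it is about 14 mm below the hook wire's axis.
- sample_jar: Bystander: amber jar, 64 dia x 110 tall (mm). Origin: centre of its underside.
- slide_box: Bystander: blue box, 90 x 120 x 45 (mm). Origin: centre of its underside.
- red_box: Bystander: red box, 50 x 80 x 35 (mm). Origin: centre of its underside.
- dish: Bystander: glass dish, 90 dia x 20 (mm). Origin: centre of its underside.
- pen: Bystander: black pen, 140 long, 10 dia (mm). Origin: its centre; lies on the notepad.
- reagent: Bystander: white bottle with a blue cap, 60 dia x 130 (mm). Origin: centre of its underside.
- weight: Bystander: brass cylinder, 36 dia x 40 (mm). Origin: centre of its underside.
Mind the look-alikes: they are no part of the job. What is shaped like the holder but brown is not meant.

How it is judged (in metres and radians):
On the way, in this order (a step that is already met when the one before it is completed fails the run):
1. the cover is pushed back to its end stop (within 5 mm) (value of joint cover above 0.175 m), for 0.2 s.
2. every spatula hangs on a hook of its own, let go (x of loop1 in the frame of hook1 between -0.032 and 0.038 m and z of loop1 in the frame of hook1 between -0.023 and -0.004 m and (y of loop1 in the frame of hook1 between -0.013 and 0.013 m or y of loop1 in the frame of hook2 between -0.013 and 0.013 m or y of loop1 in the frame of hook3 between -0.013 and 0.013 m or y of loop1 in the frame of hook4 between -0.013 and 0.013 m) and angle between each of spatula1, spatula2, spatula3, spatula4's own z axis and vertical below 0.35 rad and contact force between each of spatula1, spatula2, spatula3, spatula4 and the fingers below 0.05 N and linear speed of each of spatula1, spatula2, spatula3, spatula4 below 0.05 m/s and x of loop2 in the frame of hook1 between -0.032 and 0.038 m and z of loop2 in the frame of hook1 between -0.023 and -0.004 m and (y of loop2 in the frame of hook1 between -0.013 and 0.013 m or y of loop2 in the frame of hook2 between -0.013 and 0.013 m or y of loop2 in the frame of hook3 between -0.013 and 0.013 m or y of loop2 in the frame of hook4 between -0.013 and 0.013 m) and x of loop3 in the frame of hook1 between -0.032 and 0.038 m and z of loop3 in the frame of hook1 between -0.023 and -0.004 m and (y of loop3 in the frame of hook1 between -0.013 and 0.013 m or y of loop3 in the frame of hook2 between -0.013 and 0.013 m or y of loop3 in the frame of hook3 between -0.013 and 0.013 m or y of loop3 in the frame of hook4 between -0.013 and 0.013 m) and x of loop4 in the frame of hook1 between -0.032 and 0.038 m and z of loop4 in the frame of hook1 between -0.023 and -0.004 m and (y of loop4 in the frame of hook1 between -0.013 and 0.013 m or y of loop4 in the frame of hook2 between -0.013 and 0.013 m or y of loop4 in the frame of hook3 between -0.013 and 0.013 m or y of loop4 in the frame of hook4 between -0.013 and 0.013 m) and distance between loop1 and loop2 above 0.04 m and distance between each of loop1, loop2 and loop3 above 0.04 m and distance between each of loop1, loop2, loop3 and loop4 above 0.04 m and value of joint cover above 0.1 m), for 0.3 s.
3. the cover is slid fully shut (within 5 mm) (value of joint cover below 0.005 m), for 0.2 s.
At the end, for the whole second after the job is handed in: Each spatula hangs by its loop on its own hook: loop centre within 13 mm sideways of the hook, 4 to 23 mm below the wire axis and along the wire, within 0.35 rad of upright, at rest, let go, 40 mm apart; cover shut within 5 mm; holder upright on the bench (x of loop1 in the frame of hook1 between -0.032 and 0.038 m and z of loop1 in the frame of hook1 between -0.023 and -0.004 m and (y of loop1 in the frame of hook1 between -0.013 and 0.013 m or y of loop1 in the frame of hook2 between -0.013 and 0.013 m or y of loop1 in the frame of hook3 between -0.013 and 0.013 m or y of loop1 in the frame of hook4 between -0.013 and 0.013 m) and angle between each of spatula1, spatula2, spatula3, spatula4's own z axis and vertical below 0.35 rad and contact force between each of spatula1, spatula2, spatula3, spatula4 and the fingers below 0.05 N and linear speed of each of spatula1, spatula2, spatula3, spatula4 below 0.05 m/s and x of loop2 in the frame of hook1 between -0.032 and 0.038 m and z of loop2 in the frame of hook1 between -0.023 and -0.004 m and (y of loop2 in the frame of hook1 between -0.013 and 0.013 m or y of loop2 in the frame of hook2 between -0.013 and 0.013 m or y of loop2 in the frame of hook3 between -0.013 and 0.013 m or y of loop2 in the frame of hook4 between -0.013 and 0.013 m) and x of loop3 in the frame of hook1 between -0.032 and 0.038 m and z of loop3 in the frame of hook1 between -0.023 and -0.004 m and (y of loop3 in the frame of hook1 between -0.013 and 0.013 m or y of loop3 in the frame of hook2 between -0.013 and 0.013 m or y of loop3 in the frame of hook3 between -0.013 and 0.013 m or y of loop3 in the frame of hook4 between -0.013 and 0.013 m) and x of loop4 in the frame of hook1 between -0.032 and 0.038 m and z of loop4 in the frame of hook1 between -0.023 and -0.004 m and (y of loop4 in the frame of hook1 between -0.013 and 0.013 m or y of loop4 in the frame of hook2 between -0.013 and 0.013 m or y of loop4 in the frame of hook3 between -0.013 and 0.013 m or y of loop4 in the frame of hook4 between -0.013 and 0.013 m) and distance between loop1 and loop2 above 0.04 m and distance between each of loop1, loop2 and loop3 above 0.04 m and distance between each of loop1, loop2, loop3 and loop4 above 0.04 m and value of joint cover below 0.005 m and angle between holder's own z axis and vertical below 0.1 rad and height (world z) of holder below 0.01 m); the robot touches nothing.
It fails at once if a bystander on the bench is moved more than 40 mm or tipped over (distance of any of sample_jar, slide_box, red_box, dish, pen, reagent, weight from where it was at the start of the episode above 0.04 m or angle between any of sample_jar, slide_box, red_box, dish, reagent, weight's own z axis and vertical above 0.6 rad).
Of spatula1, spatula2, spatula3, spatula4 only 3 to 4 are there at a start; the rules pass over those that are not, and their reading is None.
At some moment in a run one of holder may be knocked a few centimetres aside while the robot is not near it.
It also fails if it takes over 210 s, if anything falls off the work surface, if the arm or the gripper's body presses on something with over 40 N, if the wrist force passes 120 N, or if a joint passes its speed limit or range.

## Working session

There is one attempt and no reset: what is moved stays moved. The work goes in short steps, Python scripts to look and compute and a shell command to move; the robot and the scene stay as the last step left them, time stands still between calls to the robot, and variables do not carry over. Pictures are saved under pics/ and viewed, and the job is handed in when it is done.

```bash
ls; mkdir -p pics; python3 - <<'E'
from cell import *
import cv2,numpy as np
print(get_obs()); print(pinch_z)
for n in("scene","top"):
    cv2.imwrite(f"pics/{n}0.png",read_camera(n)); p=camera_params(n); print(n,p, -np.array(p["R"]).T@np.array(p["t"]))
E
```

```text
pics
{'time_s': 0.0, 'qpos': array([76.26559783, 18.4405679 , -4.01592186, 83.17522906,  1.29687253,
       78.54195307, -3.26029169]), 'joint_velocities': array([ 0.02711182, -0.01098141, -0.00790327, -0.08867442, -0.00302985,
       -0.05728954, -0.07823445]), 'effort': array([ 2.31048034e-04, -4.91280770e+01, -4.03766111e-01, -3.12522948e+01,
       -6.40312722e-02,  4.39621008e-02,  1.65965721e-04]), 'tool_pos': array([ 0.16301211, -0.62864374,  0.22144164]), 'tool_rot': array([-1.79887602e+02,  7.53399825e-03,  1.45446191e+01]), 'force': array([-0.46805706, -0.06254458, -0.7110305 ]), 'wrist_torque': array([ 0.05906889,  0.00220656, -0.00259768]), 'grip_width': 0.08698400004394002}
0.0187
scene {'camera_matrix': array([[497.03609117,   0.        , 326.24602903],
       [  0.        , 497.03609117, 238.02093956],
       [  0.        ,   0.        ,   1.        ]]), 'R': array([[ 0.6615326 ,  0.74981126, -0.01255804],
       [ 0.59272613, -0.53305379, -0.6037627 ],
       [-0.45940218,  0.39196523, -0.79706518]]), 't': array([-0.3186956 , -0.20320409,  1.64492784])} [ 1.08695533 -0.51411168  1.18442546]
top {'camera_matrix': array([[535.46423675,   0.        , 313.30130127],
       [  0.        , 535.46423675, 242.66433915],
       [  0.        ,   0.        ,   1.        ]]), 'R': array([[ 0.01809048, -0.99979407, -0.00919497],
       [-0.99086425, -0.01669813, -0.13382529],
       [ 0.13364419,  0.01153194, -0.99096228]]), 't': array([-0.00733444,  0.52607298,  1.5847069 ])} [ 0.30961272 -0.01682323  1.64071919]
```

View pics/scene0.png

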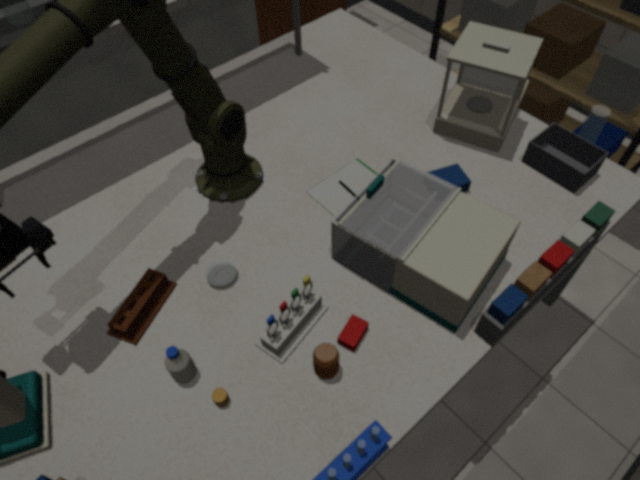

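View pics/top0.png

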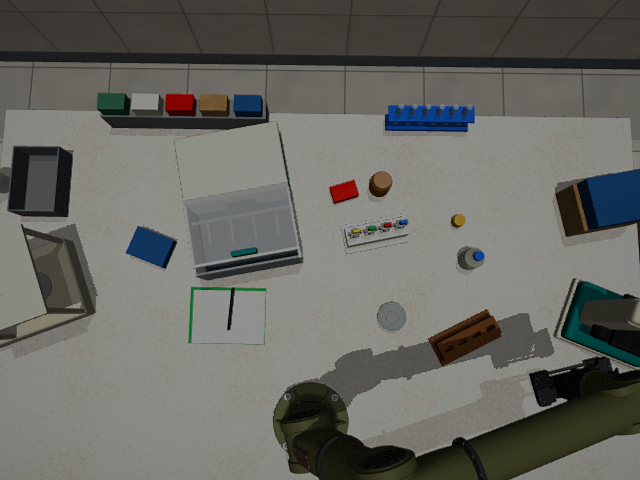

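White holder candidates: white at top (375,232), scene (292,325). The brown one at top (465,337) is the look-alike, and the blue rack at top (430,115) isn't meant either. The white one with four coloured tabs fits the description, so I'll confirm it in enlarged crops.

```bash
python3 - <<'E'
import cv2,numpy as np
t=cv2.imread("pics/top0.png"); s=cv2.imread("pics/scene0.png")
def crop(im,x,y,w,h,k,n): cv2.imwrite(n,cv2.convertScaleAbs(cv2.resize(im[y:y+h,x:x+w],None,fx=k,fy=k,interpolation=cv2.INTER_CUBIC),alpha=1.5))
crop(t,335,205,80,50,10,"pics/c_t_holder.png")
crop(s,250,270,85,95,6,"pics/c_s_holder.png")
crop(t,165,115,150,170,3.5,"pics/c_t_cab.png")
crop(s,320,150,210,180,3.3,"pics/c_s_cab.png")
E
```

```text
(no output)
```

View pics/c_t_holder.png

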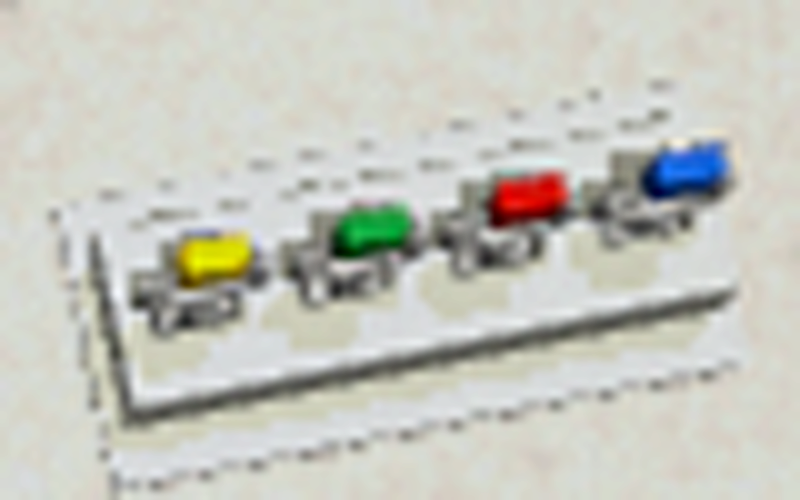

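View pics/c_s_holder.png

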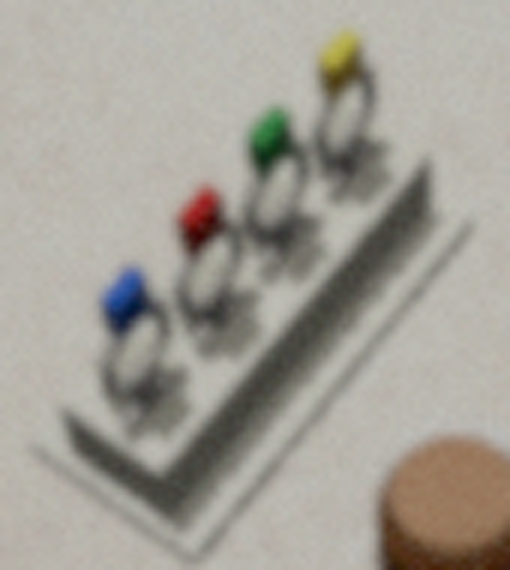

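View pics/c_t_cab.png

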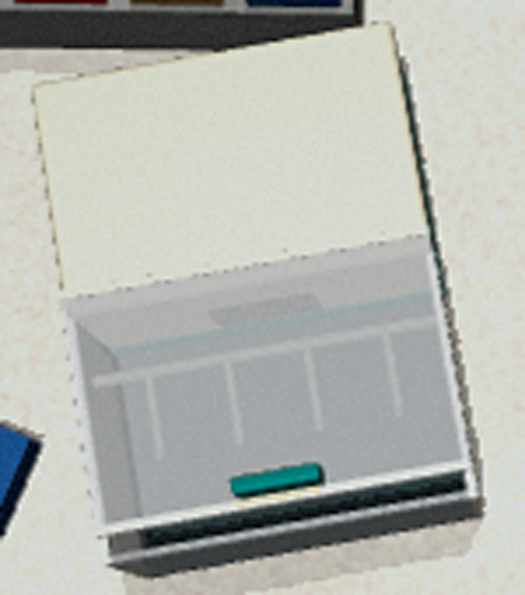

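View pics/c_s_cab.png

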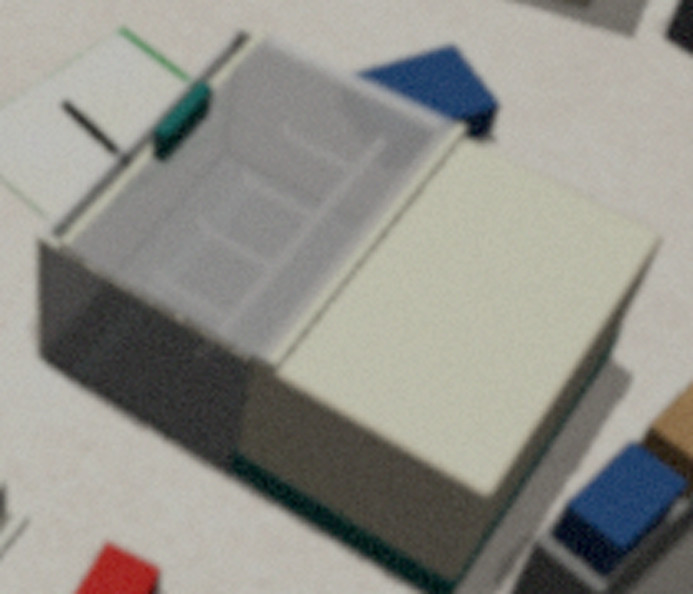

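Confirmed: the white holder has four tabs, yellow, green, red and blue. Next I'll fit the holder and cabinet poses.

```bash
cat > h.py <<'E'
import numpy as np,cv2
from scipy.optimize import least_squares
from cell import *
P={n:camera_params(n) for n in("scene","top")}
def proj(n,X):
    p=P[n];c=np.atleast_2d(X)@np.array(p["R"]).T+np.array(p["t"]);K=np.array(p["camera_matrix"])
    q=c@K.T;return q[:,:2]/q[:,2:]
def tri(obs):
    A=[]
    for n,(u,v) in obs.items():
        p=P[n];M=np.array(p["camera_matrix"])@np.c_[p["R"],p["t"]]
        A+=[u*M[2]-M[0],v*M[2]-M[1]]
    A=np.array(A);s=np.linalg.lstsq(A[:,:3],-A[:,3],rcond=None)[0]
    e={n:(proj(n,s)[0]-o).round(1) for n,o in obs.items()}
    return s,e
def yawR(a): c,s=np.cos(a),np.sin(a);return np.array([[c,-s,0],[s,c,0],[0,0,1]])
HS={'yellow':((20,35),160,90),'green':((50,85),110,40),'red':((-8,8),150,60),'blue':((105,122),130,60)}
def mask(im,c):
    h=cv2.cvtColor(im,cv2.COLOR_BGR2HSV).astype(int);(a,b),s,v=HS[c]
    H=h[...,0];H=np.where(H>170,H-180,H)
    return ((H>=a)&(H<=b)&(h[...,1]>=s)&(h[...,2]>=v)).astype(np.uint8)
def tabs(ims,rois):
    out={}
    for c in HS:
        o={};info=[]
        for n in ims:
            x,y,w,h=rois[n];m=mask(ims[n][y:y+h,x:x+w],c)
            k,l,st,ce=cv2.connectedComponentsWithStats(m)
            if k<2: continue
            i=1+np.argmax(st[1:,4]);o[n]=ce[i]+[x,y];info.append(int(st[i,4]))
        if len(o)==2: X,e=tri(o);out[c]=(X,e,info)
        else: out[c]=(None,o,info)
    return out
E
python3 - <<'E'
from h import *
ims={n:cv2.imread(f"pics/{n}0.png") for n in P}
r=tabs(ims,{"top":(335,205,80,45),"scene":(255,270,70,80)})
for c,(X,e,i) in r.items(): print(c,None if X is None else X.round(4),e,i)
# cabinet
pts=[]
for n,k,ox,oy,L in (("top",3.5,165,115,[((290,150,170),(33,88)),((290,-150,170),(390,25)),((90,150,170),(65,300)),((90,-150,170),(428,237)),
   ((45,99,125),(150,375)),((45,33,125),(228,362)),((45,-33,125),(308,347)),((45,-99,125),(388,333)),((-30,99,125),(160,457)),((-30,33,125),(239,442)),((-30,-33,125),(319,430)),((-30,-99,125),(399,414))]),
  ("scene",3.3,320,150,[((290,150,170),(660,240)),((290,-150,170),(487,495)),((90,150,170),(465,140)),((90,-150,170),(278,378))])):
    for X,(u,v) in L: pts.append((n,np.array(X)/1e3,np.array([u/k+ox,v/k+oy])))
def res(p): return np.concatenate([proj(n,yawR(p[2])@X+[p[0],p[1],0])[0]-uv for n,X,uv in pts])
s=least_squares(res,[.6,.2,.1],loss="soft_l1");print(s.x[:2],np.degrees(s.x[2]));print(res(s.x).reshape(-1,2).round(1).tolist())
p=s.x
w=lambda X:(yawR(p[2])@(np.array(X)/1e3)+[p[0],p[1],0])
for j in (0,20,40):print("grip",j,proj("top",w((-95+j,0,214))),proj("scene",w((-95+j,0,214))))
E
```

```text
yellow [ 0.5495 -0.1203  0.1408] {'scene': array([ 0.2, -0. ]), 'top': array([0.2, 0.1])} [1, 21]
green [ 0.5576 -0.166   0.1383] {'scene': array([ 0.7, -0.1]), 'top': array([0.4, 0.3])} [16, 27]
red [ 0.567  -0.2091  0.1394] {'scene': array([ 0.7, -0.1]), 'top': array([0.4, 0.3])} [18, 26]
blue [ 0.5764 -0.255   0.1399] {'scene': array([ 0.8, -0.1]), 'top': array([0.5, 0.3])} [22, 26]
[0.54790847 0.20165874] 10.79066945165364
[[-0.4, -2.8], [1.3, -2.3], [0.1, 4.3], [1.8, 4.4], [-0.7, -1.8], [-0.3, -1.9], [-0.5, -1.5], [-0.8, -1.3], [0.2, 0.3], [0.5, 0.7], [0.4, 0.2], [0.2, 0.9], [3.1, -1.5], [0.5, 1.0], [-5.9, -5.2], [-8.6, -6.3]]
grip 0 [[244.32640871 259.05029493]] [[369.80088512 178.20331562]]
grip 20 [[243.19289317 251.74870536]] [[375.95450118 181.46923213]]
grip 40 [[242.06357671 244.47416437]] [[382.17845271 184.77247786]]
```

```bash
python3 - <<'E'
from h import *
pts=[]
for n,k,ox,oy,L in (("top",3.5,165,115,[((290,150,170),(33,88)),((290,-150,170),(390,25)),
   ((45,99,125),(150,375)),((45,33,125),(228,362)),((45,-33,125),(308,347)),((45,-99,125),(388,333)),((-30,99,125),(160,457)),((-30,33,125),(239,442)),((-30,-33,125),(319,430)),((-30,-99,125),(399,414)),
   ((-110,-150,170),(483,500)),((-110,150,170),(108,563))]),
  ("scene",3.3,320,150,[((290,150,170),(660,240)),((290,-150,170),(487,495)),((-110,-150,170),(40,240)),((-110,150,170),(243,33))])):
    for X,(u,v) in L: pts.append((n,np.array(X)/1e3,np.array([u/k+ox,v/k+oy])))
g={"top":np.array([277,474])/3.5+[165,115],"scene":np.array([181,113])/3.3+[320,150]}
def res(p): return np.concatenate([proj(n,yawR(p[2])@X+[p[0],p[1],0])[0]-uv for n,X,uv in pts])
s=least_squares(res,[.6,.2,.1],loss="soft_l1");p=s.x;print(p[:2],np.degrees(p[2]));print(res(p).reshape(-1,2).round(1).tolist())
G,e=tri(g);print("grip",G,e, yawR(p[2]).T@(G-[p[0],p[1],0]))
w=lambda X:(yawR(p[2])@(np.array(X)/1e3)+[p[0],p[1],0])
ims={n:cv2.imread(f"pics/{n}0.png") for n in P}
for n in P:
    im=cv2.resize(ims[n],None,fx=4,fy=4,interpolation=cv2.INTER_CUBIC);im=cv2.convertScaleAbs(im,alpha=1.4)
    def ln(a,b,col): 
        q=(proj(n,np.array([w(a),w(b)]))*4+1.5).astype(int); cv2.line(im,tuple(map(int,q[0])),tuple(map(int,q[1])),col,1)
    for z in(0,170):
        c=[(-110,-150,z),(290,-150,z),(290,150,z),(-110,150,z)]
        for i in range(4): ln(c[i],c[(i+1)%4],(0,0,255))
    for y in(-99,-33,33,99): ln((45,y,125),(-31,y,125),(255,0,255))
    ln((45,-144,125),(45,144,125),(255,0,0))
    x,y=(165,110) if n=="top" else (325,150)
    cv2.imwrite(f"pics/fit_{n}.png",im[4*y:4*y+(600 if n=="scene" else 600)+0,4*x:4*x+800])
E
```

```text
[0.54583378 0.20005463] 11.163279475043296
[[-0.5, -1.7], [1.1, -1.8], [-0.2, -0.8], [0.1, -1.1], [-0.1, -0.8], [-0.4, -0.8], [0.9, 1.2], [1.1, 1.5], [1.0, 0.8], [0.8, 1.4], [-1.3, -0.7], [-1.4, 0.5], [2.0, -2.3], [0.2, 0.5], [-1.4, -2.2], [-0.8, -3.3]]
grip [0.47720442 0.18432096 0.20851755] {'top': array([0.6, 0.5]), 'scene': array([ 0.9, -0.2])} [-0.07037698 -0.00214895  0.20851755]
```

View pics/fit_top.png

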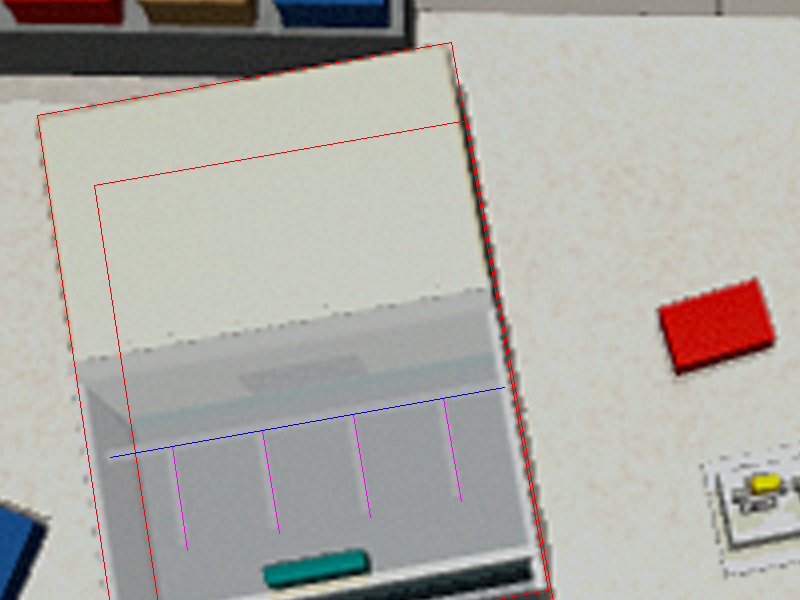

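View pics/fit_scene.png

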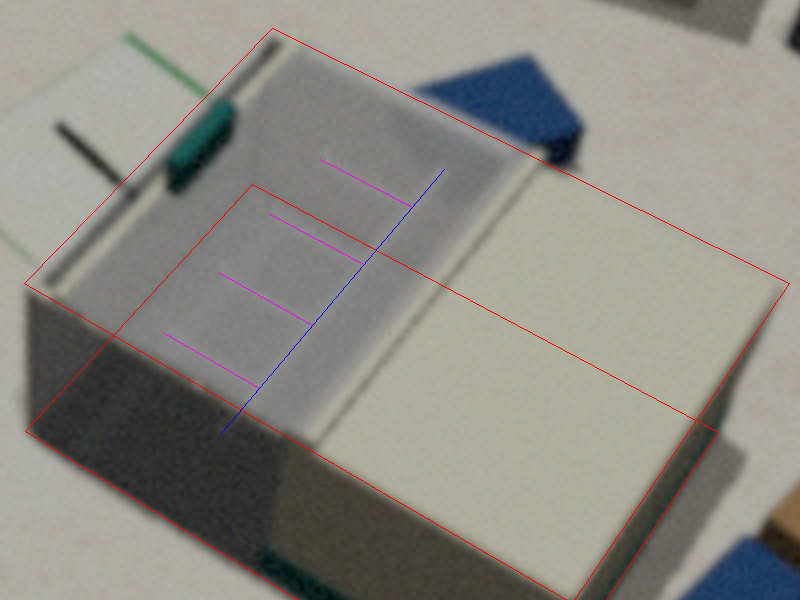

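```bash
cat >> h.py <<'E'
CAB=(0.547,0.201,np.radians(11.1))
def cw(x,y,z): return yawR(CAB[2])@(np.array([x,y,0])/1e3)+[CAB[0],CAB[1],z/1e3]
def wc(X): return (yawR(CAB[2]).T@(np.array(X)-[CAB[0],CAB[1],0]))*1e3
from scipy.spatial.transform import Rotation as Ro
def shift(X,yaw=None,frm=None,o=None):
    o=o or get_obs();R=Ro.from_euler('xyz',o['tool_rot'],degrees=True).as_matrix()
    d=R.T@(np.array(X)-(o['tool_pos'] if frm is None else frm))
    tw=0 if yaw is None else -np.radians(yaw-o['tool_rot'][2])
    return d.round(4).tolist(),round(tw,4)
E
python3 - <<'E'
from h import *
for X in([.5,-.4,.33],[.45,0,.33],cw(-115,0,330),cw(-115,0,195)): print(np.round(X,3),shift(X,11.1))
E
```

```text
[ 0.5  -0.4   0.33] ([0.3836, -0.137, -0.1082], np.float64(0.0601))
[0.45 0.   0.33] ([0.4356, -0.5367, -0.1076], np.float64(0.0601))
[0.434 0.179 0.33 ] ([0.4652, -0.7138, -0.1073], np.float64(0.0601))
[0.434 0.179 0.195] ([0.4652, -0.7136, 0.0277], np.float64(0.0601))
```

```bash
python3 -m handwheel '[[0.0,0.04,-0.01,-0.04,0.01],[0.0,0.08,-0.03,-0.08,0.02],[0.0,0.12,-0.04,-0.11,0.03],[0.0,0.16,-0.06,-0.11,0.04],[0.0,0.2,-0.075,-0.11,0.05],[0.0,0.24,-0.09,-0.11,0.06],[0.0,0.28,-0.1,-0.11,0.06],[0.0,0.32,-0.115,-0.11,0.06],[0.0,0.36,-0.13,-0.11,0.06],[0.0,0.39,-0.16,-0.11,0.06],[0.0,0.4,-0.2,-0.11,0.06],[0.0,0.405,-0.24,-0.11,0.06],[0.0,0.41,-0.28,-0.11,0.06],[0.0,0.415,-0.32,-0.11,0.06],[0.0,0.42,-0.36,-0.11,0.06],[0.0,0.425,-0.4,-0.11,0.06],[0.0,0.43,-0.44,-0.11,0.06],[0.0,0.435,-0.48,-0.11,0.06],[0.0,0.435,-0.52,-0.11,0.06],[0.0,0.435,-0.54,-0.11,0.06]]'
python3 - <<'E'
from h import *
for X in(cw(-115,0,330),cw(-115,0,195)): print(np.round(X,3),shift(X,11.1))
E
```

```text
time_s: 2.1
tool_pos: [0.4476, 0.0068, 0.3325]
tool_rot: [-180.0, 0.0, 11.4]
force: [1.4, -0.3, 0.3]
grip_width: 0.0007
[0.434 0.179 0.33 ] ([0.0208, -0.1713, 0.0025], np.float64(0.005))
[0.434 0.179 0.195] ([0.0208, -0.1713, 0.1375], np.float64(0.005))
```

```bash
python3 -m handwheel '[[0.0,0.01,-0.04,0.0,0.005],[0.0,0.01,-0.08,0.0,0.005],[0.0,0.02,-0.12,0.0,0.005],[0.0,0.02,-0.15,0.0,0.005],[0.0,0.021,-0.17,0.0,0.005],[0.0,0.021,-0.171,0.04,0.005],[0.0,0.021,-0.171,0.08,0.005],[0.0,0.021,-0.171,0.11,0.005],[0.0,0.021,-0.171,0.13,0.005],[0.0,0.021,-0.171,0.14,0.005],[0.0,0.021,-0.171,0.14,0.005],[0.0,0.03,-0.171,0.14,0.005],[0.0,0.04,-0.171,0.14,0.005],[0.0,0.05,-0.171,0.14,0.005],[0.0,0.06,-0.171,0.14,0.005],[0.0,0.07,-0.171,0.14,0.005],[0.0,0.08,-0.171,0.14,0.005],[0.0,0.09,-0.171,0.14,0.005]]'
python3 - <<'E'
from h import *
print(wc(get_obs()['tool_pos']))
cv2.imwrite("pics/p1.png",read_camera("top")[100:300,140:340].repeat(3,0).repeat(3,1))
E
```

```text
time_s: 3.9
tool_pos: [0.5048, 0.1881, 0.1925]
tool_rot: [-180.0, 0.0, 10.8]
force: [-2.5, -0.3, 1.8]
grip_width: 0.0006
[-43.91167111  -4.48791021 192.49478227]
```

View pics/p1.png

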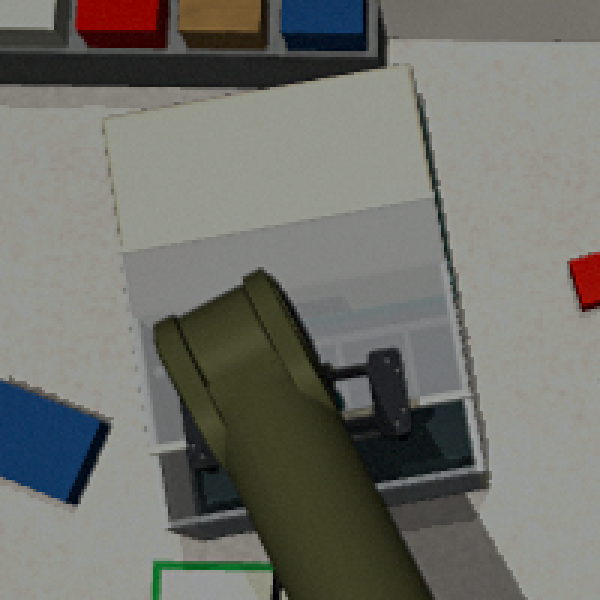

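```bash
python3 -m handwheel '[[0.0,0.01,-0.001,0.0,0],[0.0,0.02,-0.002,0.0,0],[0.0,0.03,-0.003,0.0,0],[0.0,0.04,-0.004,0.0,0],[0.0,0.05,-0.004,0.0,0],[0.0,0.06,-0.004,0.0,0],[0.0,0.07,-0.004,0.0,0],[0.0,0.08,-0.004,0.0,0],[0.0,0.088,-0.004,0.0,0],[0.0,0.094,-0.004,0.0,0],[0.0,0.099,-0.004,0.0,0],[0.0,0.102,-0.004,0.0,0],[0.0,0.104,-0.004,0.0,0]]'
python3 -m handwheel '[[0.0,0.002,0.0,0.0,0],[0.0,0.004,0.0,0.0,0],[0.0,0.006,0.0,0.0,0]]'
python3 - <<'E'
from h import *
print(wc(get_obs()['tool_pos']))
E
```

```text
time_s: 5.25
tool_pos: [0.6055, 0.2117, 0.1925]
tool_rot: [-180.0, 0.0, 10.8]
force: [-2.4, -0.2, -1.7]
grip_width: 0.0005
time_s: 5.55
tool_pos: [0.6113, 0.2129, 0.1927]
tool_rot: [-180.0, -0.0, 10.8]
force: [-2.1, 1.8, -1.5]
grip_width: 0.0006
[ 65.38742917  -0.75203494 192.70962003]
```

```bash
python3 -m handwheel '[[0.0,0.002,0.0,0.0,0],[0.0,0.004,0.0,0.0,0],[0.0,0.006,0.0,0.0,0]]'
python3 -m handwheel '[[0.0,0.002,0.0,0.0,0],[0.0,0.004,0.0,0.0,0]]'
python3 - <<'E'
from h import *
print(wc(get_obs()['tool_pos']))
cv2.imwrite("pics/p2.png",read_camera("scene")[130:330,320:540].repeat(3,0).repeat(3,1))
E
```

```text
time_s: 5.85
tool_pos: [0.6129, 0.2131, 0.1927]
tool_rot: [179.9, 0.6, 10.9]
force: [-19.7, -5.0, 8.6]
grip_width: 0.0004
time_s: 6.05
tool_pos: [0.6129, 0.2131, 0.1927]
tool_rot: [179.8, 1.1, 10.9]
force: [-29.3, -8.5, 15.0]
grip_width: 0.0007
[ 67.0149833   -0.78643997 192.70800305]
```

View pics/p2.png

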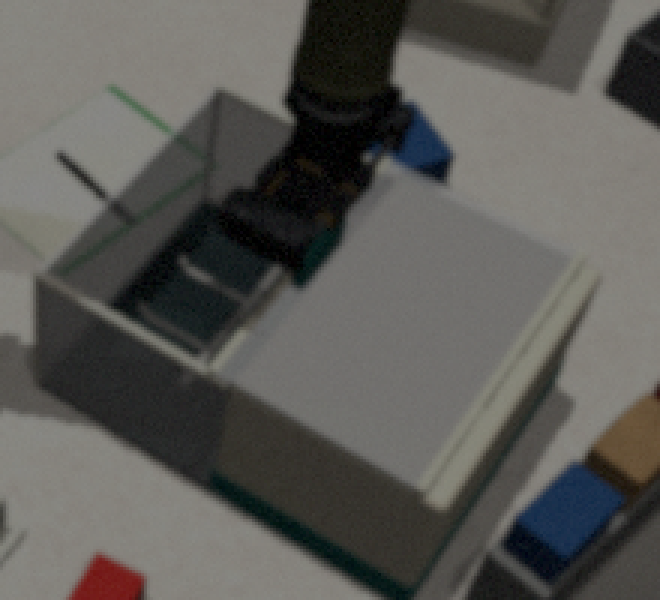

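The cover is at its stop: force rose to about 30 N and the TCP stopped at cabinet x 67. I'll back off, lift, and look at the holder again.

```bash
python3 -m handwheel '[[0.0,-0.01,0,0,0],[0.0,-0.025,0,0,0],[0.0,-0.03,0,-0.03,0],[0.0,-0.03,0,-0.07,0],[0.032,-0.03,0,-0.11,0],[0.032,-0.04,0.04,-0.14,0],[0.032,-0.04,0.08,-0.14,0],[0.032,-0.04,0.12,-0.14,0],[0.032,-0.04,0.15,-0.14,0],[0.032,-0.04,0.15,-0.14,0]]'
cat > look.py <<'E'
from h import *
import sys
ims={n:read_camera(n) for n in P}
for n in P: cv2.imwrite(f"pics/{n}_{sys.argv[1]}.png",ims[n])
r=tabs(ims,{"top":(335,195,95,65),"scene":(240,265,95,95)})
T=[]
for c,(X,e,i) in r.items():
    print(c,None if X is None else (X.round(4),e),i)
o=get_obs();print("tcp",o['tool_pos'].round(4),o['tool_rot'].round(2),o['grip_width'],o['force'].round(2),wc(o['tool_pos']).round(1))
for c,(X,e,i) in r.items():
    if X is not None and e: print(c,"shift to tab @z.22:",shift([X[0],X[1],.22],11.3,o=o))
E
python3 look.py a
```

```text
time_s: 7.1
tool_pos: [0.6127, 0.0516, 0.3329]
tool_rot: [179.7, -0.2, 10.2]
force: [0.7, 0.5, 0.2]
grip_width: 0.0309
yellow (array([ 0.5493, -0.1201,  0.1404]), {'scene': array([ 0.2, -0. ]), 'top': array([0.1, 0.1])}) [1, 22]
green (array([ 0.5574, -0.166 ,  0.1363]), {'scene': array([ 0.7, -0.1]), 'top': array([0.4, 0.3])}) [19, 29]
red (array([ 0.6102, -0.1439,  0.1611]), {'scene': array([32.8, -9.2]), 'top': array([22.4, 10.9])}) [20, 94]
blue (array([ 0.5762, -0.2549,  0.1395]), {'scene': array([ 0.7, -0.1]), 'top': array([0.4, 0.3])}) [22, 27]
tcp [0.6111 0.0584 0.3332] [ 1.7998e+02 -1.4000e-01  1.0670e+01] 0.031244802948272216 [ 0.08 -0.18 -0.3 ] [  35.4 -152.3  333.2]
yellow shift to tab @z.22: ([-0.0941, 0.1639, 0.113], np.float64(-0.011))
green shift to tab @z.22: ([-0.0945, 0.2105, 0.113], np.float64(-0.011))
red shift to tab @z.22: ([-0.0386, 0.1986, 0.1131], np.float64(-0.011))
blue shift to tab @z.22: ([-0.0926, 0.3013, 0.113], np.float64(-0.011))
```

```bash
sed -i 's/"top":(335,195,95,65)/"top":(335,205,85,45)/' look.py; python3 -m handwheel '[[0.032,-0.03,0.04,0,-0.01],[0.032,-0.06,0.08,0.02,-0.01],[0.032,-0.08,0.12,0.05,-0.01],[0.032,-0.09,0.15,0.09,-0.01],[0.032,-0.094,0.163,0.12,-0.01],[0.032,-0.094,0.164,0.14,-0.01],[0.032,-0.094,0.164,0.15,-0.01],[0.032,-0.094,0.164,0.15,-0.01],[0.032,-0.094,0.164,0.15,-0.01]]' 10
python3 - <<'E'
from h import *
print(get_obs()['tool_pos'],shift([.5492,-.1199,.121],11.3))
ims={n:read_camera(n) for n in P}
cv2.imwrite("pics/hov.png",np.hstack([cv2.resize(ims["top"][190:270,330:430],(400,320)),cv2.resize(ims["scene"][250:350,250:350],(400,320))]))
E
```

```text
time_s: 8.1
tool_pos: [0.5498, -0.1176, 0.184]
tool_rot: [180.0, -0.1, 11.6]
force: [-0.3, 0.1, -0.5]
grip_width: 0.032
[ 0.54976653 -0.11761273  0.18395635] ([-0.0012, 0.0021, 0.063], np.float64(0.0044))
```

View pics/hov.png

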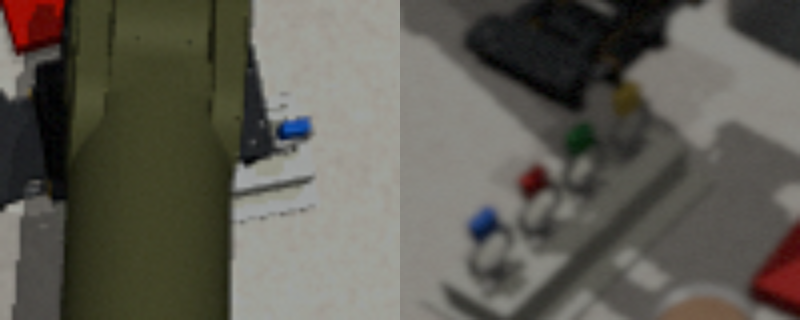

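The gripper is over the yellow tab (scene crop 627,97), and the other three tabs are clear. Descending.

```bash
python3 -m handwheel '[[0.032,-0.001,0.002,0.01,0],[0.032,-0.001,0.002,0.025,0],[0.032,-0.001,0.002,0.04,0],[0.032,-0.001,0.002,0.052,0],[0.032,-0.001,0.002,0.06,0],[0.032,-0.001,0.002,0.063,0],[0.032,-0.001,0.002,0.063,0],[0.032,-0.001,0.002,0.063,0]]' 10
python3 - <<'E'
from h import *
print(get_obs()['tool_pos'],shift([.5492,-.1199,.121],11.3))
ims={n:read_camera(n) for n in P}
cv2.imwrite("pics/hov2.png",cv2.resize(ims["scene"][250:350,250:350],(600,600),interpolation=cv2.INTER_CUBIC))
E
```

```text
time_s: 9.0
tool_pos: [0.5483, -0.1214, 0.1199]
tool_rot: [180.0, -0.0, 11.4]
force: [-0.0, -0.3, -0.5]
grip_width: 0.0321
[ 0.54828685 -0.12142074  0.11994605] ([0.0012, -0.0013, -0.0011], np.float64(0.0017))
```

View pics/hov2.png

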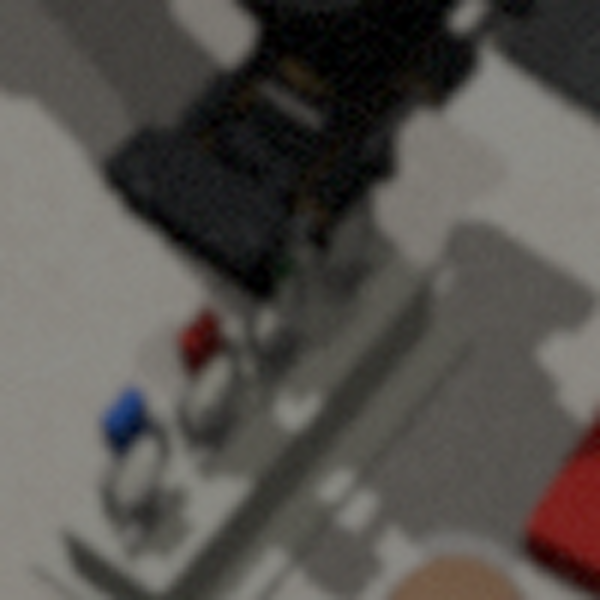

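```bash
python3 -m handwheel '[[0.015,0.001,-0.001,0,0],[0.01,0.001,-0.001,0,0],[0.0,0.001,-0.001,0,0],[0.0,0.001,-0.001,0,0],[0.0,0.001,-0.001,0,0]]' 15
```

```text
time_s: 9.6
tool_pos: [0.5489, -0.1202, 0.1198]
tool_rot: [180.0, -0.0, 11.4]
force: [0.2, 0.6, 1.6]
grip_width: 0.0199
```

```bash
python3 -m handwheel '[[0.0,0,0,-0.01,0],[0.0,0,0,-0.02,0],[0.0,0,0,-0.03,0],[0.0,0,0,-0.04,0],[0.0,0,0,-0.05,0],[0.0,0,0,-0.06,0],[0.0,0,0,-0.08,0],[0.0,0,0,-0.1,0],[0.0,0,0,-0.12,0],[0.0,0,0,-0.14,0],[0.0,0,0,-0.16,0],[0.0,0,0,-0.18,0],[0.0,0,0,-0.2,0],[0.0,0,0,-0.2,0]]'
python3 look.py b; python3 - <<'E'
from h import *
for y in (99,33,-33,-99): print(y, cw(8,y,125), shift(cw(-62,y,320),11.1))
s=cv2.imread("pics/scene_b.png");cv2.imwrite("pics/b.png",cv2.resize(s[170:370,230:430],(600,600)))
E
```

```text
time_s: 11.0
tool_pos: [0.55, -0.1202, 0.3228]
tool_rot: [179.9, -0.3, 11.4]
force: [0.1, -0.1, -0.9]
grip_width: 0.0197
yellow None []
green None [31]
red None [22]
blue (array([ 0.5756, -0.2557,  0.1402]), {'scene': array([ 0.2, -0. ]), 'top': array([0.1, 0.1])}) [21, 19]
tcp [ 0.5487 -0.1202  0.3195] [ 1.7998e+02 -1.0000e-02  1.1400e+01] 0.020066846869748342 [ 0.49 -0.28 -1.48] [ -60.2 -315.5  319.5]
blue shift to tab @z.22: ([-0.0004, 0.1382, 0.0995], np.float64(0.0017))
99 [0.53579067 0.29968815 0.125     ] ([0.0004, -0.4145, -0.0007], np.float64(0.0052))
33 [0.54849712 0.23492283 0.125     ] ([0.0, -0.3485, -0.0006], np.float64(0.0052))
-33 [0.56120357 0.17015752 0.125     ] ([-0.0003, -0.2825, -0.0006], np.float64(0.0052))
-99 [0.57391002 0.1053922  0.125     ] ([-0.0007, -0.2165, -0.0006], np.float64(0.0052))
```

View pics/b.png

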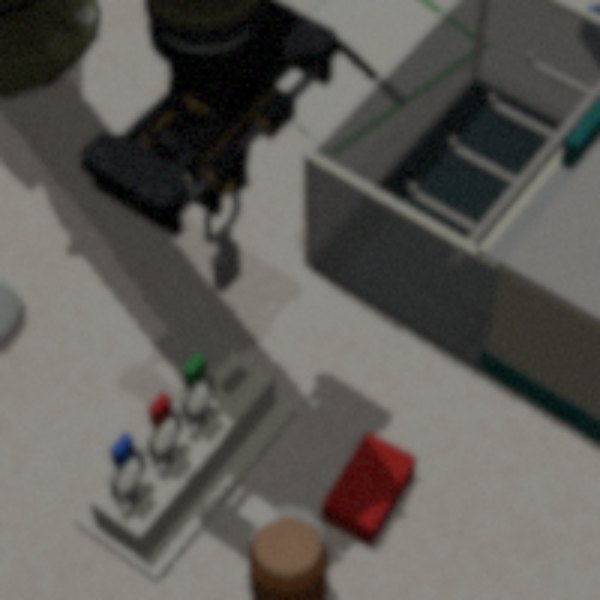

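```bash
python3 - <<'E'
from h import *
outs=[]
for n,(x,y,w,h) in(("top",(180,170,130,110)),("scene",(330,150,130,110))):
    im=cv2.imread(f"pics/{n}_a.png" if 0 else f"pics/{n}_b.png"); k=6
    im=cv2.convertScaleAbs(cv2.resize(im[y:y+h,x:x+w],None,fx=k,fy=k,interpolation=cv2.INTER_CUBIC),alpha=2)
    for yy in(-99,-33,33,99):
        for X in((8,yy,125),(-31,yy,125),(45,yy,125)):
            q=(proj(n,cw(*X))[0]-[x,y]+.5)*k; cv2.circle(im,tuple(map(int,q)),3,(0,0,255),-1)
    cv2.imwrite(f"pics/hk_{n}.png",im[:600,:800])
E
```

```text
(no output)
```

View pics/hk_top.png

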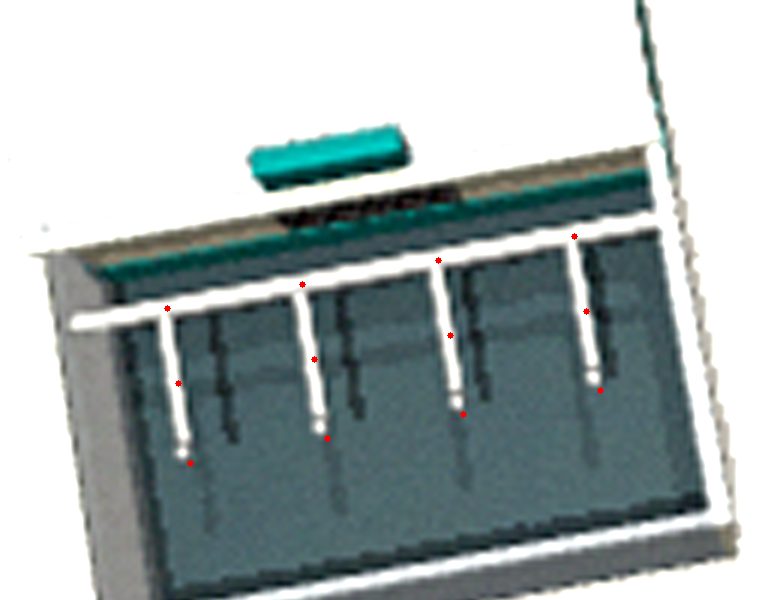

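View pics/hk_scene.png

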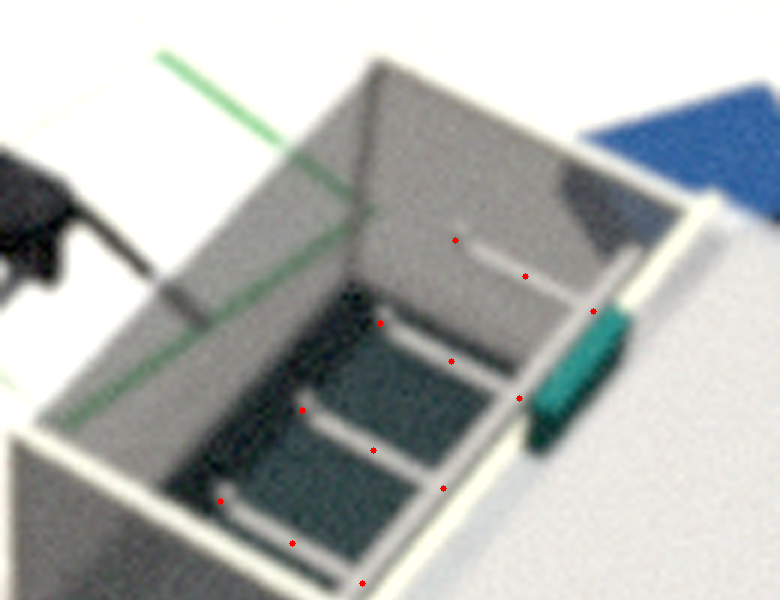

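```bash
python3 - <<'E'
from h import *
pts=[]
for y,t,b,s in((99,(183,452),(165,314),(457,233)),(33,(320,428),(299,290),(383,316)),(-33,(456,402),(436,266),(305,399)),(-99,(594,378),(572,241),(225,491))):
    pts+=[("top",(-30,y,132),np.array(t)/6-.5+[180,170]),("top",(45,y,125),np.array(b)/6-.5+[180,170]),("scene",(-30,y,132),np.array(s)/6-.5+[330,150])]
def res(p): return np.concatenate([proj(n,yawR(p[2])@(np.array(X)/1e3)+[p[0],p[1],0])[0]-uv for n,X,uv in pts])
for sub in (None,"top"):
    P0=pts; 
    if sub: pts=[q for q in pts if q[0]==sub]
    s=least_squares(res,[.547,.2,.19]);print(s.x[:2],np.degrees(s.x[2]),res(s.x).reshape(-1,2).round(1).tolist())
E
```

```text
[0.54726338 0.20234597] 11.357813328944882 [[0.4, 1.2], [-0.2, -0.9], [0.5, -0.5], [0.4, 1.1], [0.1, -1.0], [0.4, -0.4], [0.6, 1.3], [-0.1, -1.0], [0.4, 0.3], [0.4, 1.2], [-0.2, -0.9], [0.2, 0.2]]
[0.54762933 0.20284258] 11.261936070832029 [[0.2, 1.1], [-0.3, -1.1], [0.2, 1.0], [-0.0, -1.1], [0.4, 1.2], [-0.3, -1.2], [0.2, 1.1], [-0.4, -1.0]]
```

```bash
sed -i 's/^CAB=.*/CAB=(0.547,0.202,np.radians(11.3))/' h.py; python3 -m handwheel '[[0.0,0,-0.01,0,0],[0.0,0,-0.03,0,0],[0.0,0,-0.06,0,0],[0.0,0,-0.09,0,0],[0.0,0,-0.12,0,0],[0.0,0,-0.15,0,0],[0.0,0,-0.18,0,0],[0.0,0,-0.21,0,0],[0.0,0,-0.24,0,0],[0.0,0,-0.27,0,0],[0.0,0,-0.3,0,0],[0.0,0,-0.33,0,0],[0.0,0,-0.36,0,0],[0.0,0,-0.39,0,0],[0.0,-0.002,-0.405,0,0],[0.0,-0.004,-0.413,0,0],[0.0,-0.005,-0.414,0,0],[0.0,-0.005,-0.414,0,0]]'
python3 - <<'E'
from h import *
print(wc(get_obs()['tool_pos']));print(shift(cw(-65,99,320),11.3))
ims={n:read_camera(n) for n in P}
cv2.imwrite("pics/c1.png",np.hstack([cv2.resize(ims["top"][150:300,150:350],(400,300)),cv2.resize(ims["scene"][120:270,300:500],(400,300))]))
E
```

```text
time_s: 12.9
tool_pos: [0.4616, 0.2842, 0.3192]
tool_rot: [179.9, 0.0, 11.4]
force: [0.4, -0.8, 0.1]
grip_width: 0.0198
[-67.63294496  97.3609509  319.21641238]
([0.0026, -0.0016, -0.0008], np.float64(0.0015))
```

View pics/c1.png

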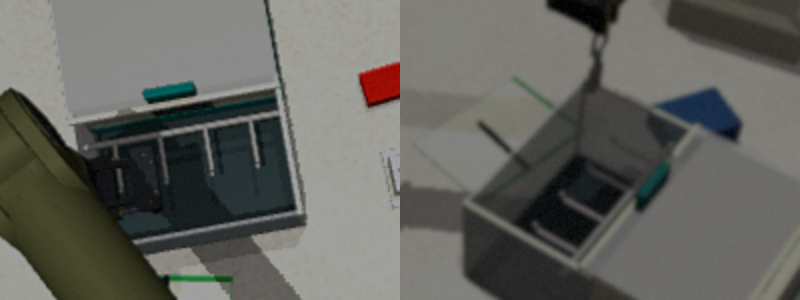

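```bash
python3 -m handwheel '[[0.0,0.002,-0.001,0.015,0],[0.0,0.002,-0.001,0.035,0],[0.0,0.002,-0.001,0.055,0],[0.0,0.002,-0.001,0.075,0],[0.0,0.002,-0.001,0.095,0],[0.0,0.002,-0.001,0.115,0],[0.0,0.002,-0.001,0.135,0],[0.0,0.002,-0.001,0.15,0],[0.0,0.002,-0.001,0.16,0],[0.0,0.002,-0.001,0.166,0],[0.0,0.002,-0.001,0.166,0],[0.0,0.002,-0.001,0.166,0]]'
python3 - <<'E'
from h import *
print(wc(get_obs()['tool_pos']));print(shift(cw(8,99,153),11.3))
ims={n:read_camera(n) for n in P}
cv2.imwrite("pics/c2.png",cv2.resize(ims["scene"][120:270,320:470],(600,600),interpolation=cv2.INTER_CUBIC))
E
```

```text
time_s: 14.2
tool_pos: [0.4641, 0.2863, 0.1541]
tool_rot: [-180.0, -0.1, 11.4]
force: [-0.1, 0.3, -0.7]
grip_width: 0.0202
[-64.73420179  98.91061305 154.07036519]
([0.0727, 0.0, 0.0011], np.float64(0.0016))
```

View pics/c2.png

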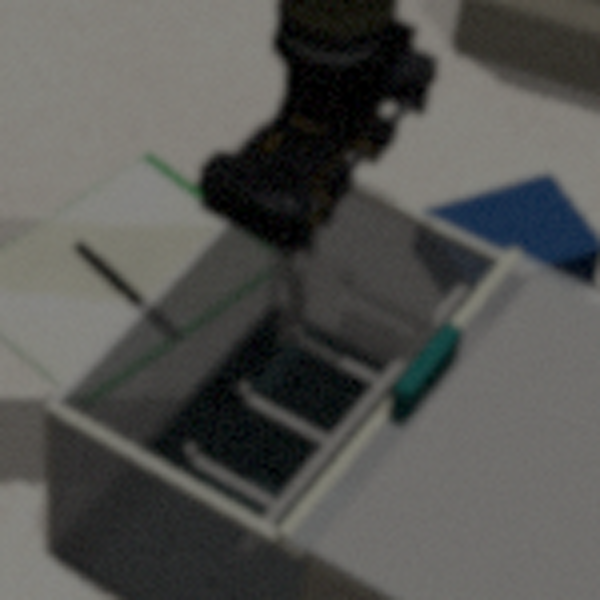

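The spatula is inside the box, in front of hook 4's tip. Threading it on.

```bash
python3 -m handwheel '[[0.0,0.006,0,0,0],[0.0,0.014,0,0,0],[0.0,0.022,0,0,0],[0.0,0.03,0,0,0],[0.0,0.038,0,0,0],[0.0,0.046,0,0,0]]'
python3 -m handwheel '[[0.0,0.008,0,0,0],[0.0,0.016,0,0,0],[0.0,0.023,0,0,0],[0.0,0.026,0,0.002,0],[0.0,0.026,0,0.008,0],[0.0,0.026,0,0.014,0],[0.0,0.026,0,0.019,0],[0.0,0.026,0,0.019,0]]'
python3 - <<'E'
from h import *
print(wc(get_obs()['tool_pos']))
ims={n:read_camera(n) for n in P}
cv2.imwrite("pics/c3.png",np.hstack([cv2.resize(ims["top"][150:300,150:350],(400,300)),cv2.resize(ims["scene"][150:250,350:483],(400,300))]))
E
```

```text
time_s: 14.9
tool_pos: [0.5096, 0.2952, 0.1533]
tool_rot: [-180.0, 0.0, 11.4]
force: [-0.6, 0.2, -0.7]
grip_width: 0.0201
time_s: 15.7
tool_pos: [0.5336, 0.2997, 0.1334]
tool_rot: [180.0, 0.1, 11.4]
force: [-0.0, 0.4, -0.6]
grip_width: 0.0197
[  5.95603063  98.39078898 133.35839174]
```

View pics/c3.png

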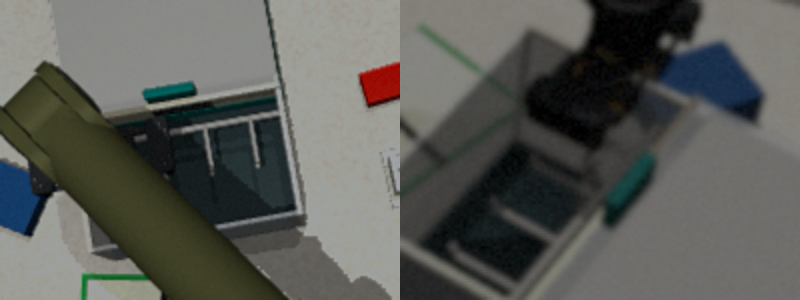

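```bash
python3 -m handwheel '[[0.0,0,0,0.001,0],[0.0,0,0,0.002,0],[0.0,0,0,0.002,0]]'
```

```text
time_s: 16.1
tool_pos: [0.5345, 0.3002, 0.1328]
tool_rot: [180.0, -0.0, 11.4]
force: [-0.1, -0.6, -0.4]
grip_width: 0.0198
```

```bash
python3 -m handwheel '[[0.0,0,0,0.001,0],[0.0,0,0,0.002,0],[0.0,0,0,0.002,0]]'
```

```text
time_s: 16.4
tool_pos: [0.5347, 0.3004, 0.1323]
tool_rot: [180.0, -0.1, 11.4]
force: [-2.4, -1.3, 9.1]
grip_width: 0.02
```

```bash
python3 -m handwheel '[[0.0,0,0,-0.001,0],[0.022,0,0,-0.001,0],[0.026,0,0,-0.001,0],[0.032,0,0,-0.001,0],[0.034,0,0,-0.001,0],[0.034,0,0,-0.001,0]]'
python3 -m handwheel '[[0.034,0,0,-0.01,0],[0.034,0,0,-0.02,0],[0.034,0,0,-0.03,0],[0.034,0,0,-0.05,0],[0.034,0,0,-0.08,0],[0.034,0,0,-0.11,0],[0.034,0,0,-0.15,0],[0.034,0,0,-0.19,0],[0.034,-0.02,0.03,-0.19,0],[0.034,-0.03,0.07,-0.19,0],[0.034,-0.04,0.11,-0.19,0],[0.034,-0.04,0.15,-0.19,0],[0.034,-0.04,0.19,-0.19,0],[0.034,-0.04,0.23,-0.19,0],[0.034,-0.04,0.25,-0.19,0],[0.034,-0.04,0.25,-0.19,0]]'
python3 look.py d; python3 - <<'E'
import cv2,numpy as np
t=cv2.imread("pics/top_d.png");s=cv2.imread("pics/scene_d.png")
cv2.imwrite("pics/d.png",cv2.convertScaleAbs(np.hstack([cv2.resize(t[170:270,180:280],(400,400)),cv2.resize(s[150:250,350:450],(400,400))]),alpha=1.6))
E
```

```text
time_s: 17.0
tool_pos: [0.5342, 0.3002, 0.1313]
tool_rot: [-180.0, 0.0, 11.4]
force: [0.6, 0.6, -0.2]
grip_width: 0.0332
time_s: 18.6
tool_pos: [0.5453, 0.0428, 0.3221]
tool_rot: [179.9, -0.0, 11.0]
force: [-0.8, -0.1, -0.5]
grip_width: 0.0342
yellow None []
green (array([ 0.5574, -0.1658,  0.1369]), {'scene': array([ 0.6, -0.1]), 'top': array([0.4, 0.3])}) [18, 29]
red (array([ 0.567 , -0.2094,  0.1386]), {'scene': array([ 0.7, -0.1]), 'top': array([0.4, 0.3])}) [20, 27]
blue (array([ 0.5762, -0.2549,  0.1395]), {'scene': array([ 0.7, -0.1]), 'top': array([0.4, 0.3])}) [22, 27]
tcp [0.5445 0.048  0.3222] [-1.7997e+02 -5.0000e-02  1.1400e+01] 0.034146905691444844 [-0.64 -0.66 -0.91] [ -32.7 -150.5  322.2]
green shift to tab @z.22: ([-0.0297, 0.2122, 0.1021], np.float64(0.0017))
red shift to tab @z.22: ([-0.0289, 0.2568, 0.1021], np.float64(0.0017))
blue shift to tab @z.22: ([-0.0288, 0.3032, 0.1021], np.float64(0.0017))
```

View pics/d.png

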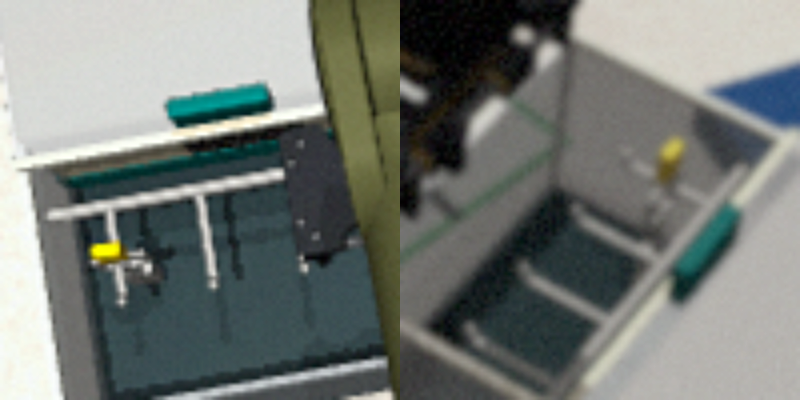

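Yellow hangs on hook 4 (scene crop 670,160) and the holder hasn't moved. Green is next.

```bash
python3 -m handwheel '[[0.032,-0.01,0.03,0,0],[0.032,-0.02,0.07,0,0],[0.032,-0.03,0.11,0.01,0],[0.032,-0.03,0.15,0.03,0],[0.032,-0.03,0.19,0.06,0],[0.032,-0.03,0.208,0.09,0],[0.032,-0.03,0.212,0.12,0],[0.032,-0.03,0.212,0.14,0],[0.032,-0.03,0.212,0.14,0],[0.032,-0.03,0.212,0.14,0]]'
python3 - <<'E'
from h import *
print(get_obs()['tool_pos'],shift([.5577,-.1655,.120],11.3))
E
```

```text
time_s: 19.7
tool_pos: [0.5578, -0.1645, 0.1825]
tool_rot: [-180.0, -0.1, 11.6]
force: [1.2, 0.6, -0.2]
grip_width: 0.0321
[ 0.55777126 -0.16451878  0.18254515] ([-0.0003, 0.001, 0.0625], np.float64(0.0045))
```

```bash
python3 -m handwheel '[[0.032,0,0.001,0.01,0],[0.032,0,0.001,0.025,0],[0.032,0,0.001,0.04,0],[0.032,0,0.001,0.052,0],[0.032,0,0.001,0.06,0],[0.032,0,0.001,0.062,0],[0.032,0,0.001,0.062,0]]'
python3 -m handwheel '[[0.015,0,0,0,0],[0.01,0,0,0,0],[0.0,0,0,0,0],[0.0,0,0,0,0],[0.0,0,0,0,0]]' 15
```

```text
time_s: 20.4
tool_pos: [0.5571, -0.1674, 0.1192]
tool_rot: [-180.0, 0.0, 11.4]
force: [0.0, -0.7, -0.2]
grip_width: 0.0318
time_s: 20.9
tool_pos: [0.5576, -0.1676, 0.1201]
tool_rot: [180.0, -0.0, 11.4]
force: [-1.1, -0.0, 2.6]
grip_width: 0.0197
```

```bash
python3 -m handwheel '[[0.0,0,0,-0.01,0],[0.0,0,0,-0.02,0],[0.0,0,0,-0.03,0],[0.0,0,0,-0.04,0],[0.0,0,0,-0.05,0],[0.0,0,0,-0.06,0],[0.0,0,0,-0.08,0],[0.0,0,0,-0.1,0],[0.0,0,0,-0.12,0],[0.0,0,0,-0.14,0],[0.0,0,0,-0.16,0],[0.0,0,0,-0.18,0],[0.0,0,0,-0.2,0],[0.0,0,0,-0.2,0]]'
python3 look.py e; python3 - <<'E'
from h import *
print(shift(cw(-65,33,320),11.3))
s=cv2.imread("pics/scene_e.png");cv2.imwrite("pics/e.png",cv2.resize(s[200:370,230:400],(510,510)))
E
```

```text
time_s: 22.3
tool_pos: [0.5586, -0.1674, 0.3229]
tool_rot: [179.8, -0.3, 11.4]
force: [0.1, 0.5, -0.7]
grip_width: 0.02
yellow None []
green None []
red None [26]
blue None [25]
tcp [ 0.5571 -0.1674  0.3195] [ 1.7998e+02 -1.0000e-02  1.1400e+01] 0.019842856616798348 [-0.51  0.68 -1.53] [ -62.4 -364.2  319.5]
([-0.0019, -0.3972, -0.0006], np.float64(0.0017))
```

View pics/e.png

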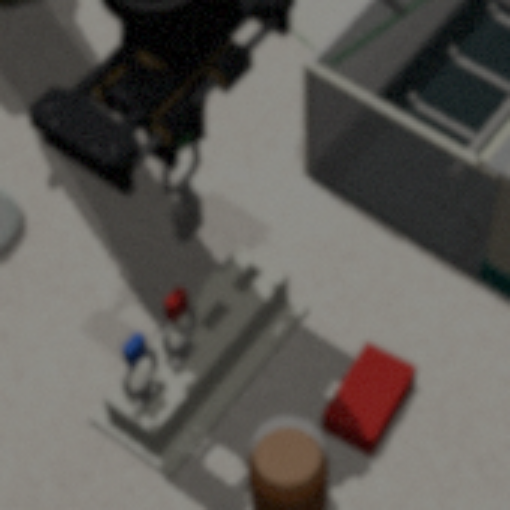

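```bash
python3 -m handwheel '[[0.0,0,-0.01,0,0],[0.0,0,-0.03,0,0],[0.0,0,-0.06,0,0],[0.0,0,-0.09,0,0],[0.0,0,-0.12,0,0],[0.0,0,-0.15,0,0],[0.0,0,-0.18,0,0],[0.0,0,-0.21,0,0],[0.0,0,-0.24,0,0],[0.0,0,-0.27,0,0],[0.0,0,-0.3,0,0],[0.0,0,-0.33,0,0],[0.0,0,-0.36,0,0],[0.0,-0.001,-0.38,0,0],[0.0,-0.002,-0.392,0,0],[0.0,-0.002,-0.397,0,0],[0.0,-0.002,-0.397,0,0],[0.0,-0.002,-0.397,0,0]]'
python3 - <<'E'
from h import *
print(wc(get_obs()['tool_pos']));print(shift(cw(-65,33,153),11.3))
E
```

```text
time_s: 24.2
tool_pos: [0.4771, 0.2202, 0.3192]
tool_rot: [180.0, 0.0, 11.3]
force: [0.2, -0.3, -0.9]
grip_width: 0.0196
[-65.02106852  31.53433332 319.22171081]
([0.0001, -0.0016, 0.1662], np.float64(0.0))
```

```bash
python3 -m handwheel '[[0.0,0.0,-0.001,0.015,0],[0.0,0.0,-0.001,0.035,0],[0.0,0.0,-0.001,0.055,0],[0.0,0.0,-0.001,0.075,0],[0.0,0.0,-0.001,0.095,0],[0.0,0.0,-0.001,0.115,0],[0.0,0.0,-0.001,0.135,0],[0.0,0.0,-0.001,0.15,0],[0.0,0.0,-0.001,0.16,0],[0.0,0.0,-0.001,0.166,0],[0.0,0.0,-0.001,0.166,0],[0.0,0.0,-0.001,0.166,0]]'
python3 - <<'E'
from h import *
print(wc(get_obs()['tool_pos']));print(shift(cw(6,33,153),11.3))
ims={n:read_camera(n) for n in P}
cv2.imwrite("pics/f2.png",cv2.resize(ims["scene"][120:270,320:470],(600,600),interpolation=cv2.INTER_CUBIC))
E
```

```text
time_s: 25.4
tool_pos: [0.477, 0.2225, 0.1541]
tool_rot: [-180.0, -0.1, 11.4]
force: [0.1, -0.3, -0.3]
grip_width: 0.0197
[-64.60319588  33.84896635 154.06501136]
([0.0706, 0.001, 0.0011], np.float64(0.0016))
```

View pics/f2.png

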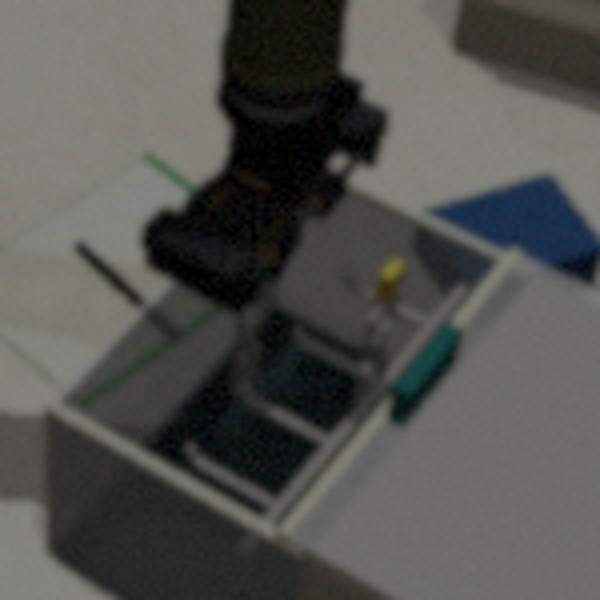

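```bash
python3 -m handwheel '[[0.0,0.006,0,0,0],[0.0,0.014,0,0,0],[0.0,0.022,0,0,0],[0.0,0.03,0,0,0],[0.0,0.038,0,0,0],[0.0,0.046,0,0,0],[0.0,0.054,0,0,0],[0.0,0.062,0,0,0],[0.0,0.069,0,0,0],[0.0,0.071,0,0.002,0],[0.0,0.071,0,0.008,0],[0.0,0.071,0,0.014,0],[0.0,0.071,0,0.019,0],[0.0,0.071,0,0.021,0],[0.0,0.071,0,0.021,0]]'
python3 -m handwheel '[[0.0,0,0,0.0005,0],[0.0,0,0,0.001,0],[0.0,0,0,0.001,0]]'
```

```text
time_s: 27.0
tool_pos: [0.546, 0.2355, 0.1329]
tool_rot: [179.9, 0.0, 11.4]
force: [-2.2, -2.3, 4.3]
grip_width: 0.0198
time_s: 27.3
tool_pos: [0.5461, 0.2355, 0.1327]
tool_rot: [179.9, 0.0, 11.4]
force: [-3.3, -4.0, 8.8]
grip_width: 0.0194
```

```bash
python3 -m handwheel '[[0.0,0,0,-0.001,0],[0.022,0,0,-0.001,0],[0.026,0,0,-0.001,0],[0.032,0,0,-0.001,0],[0.034,0,0,-0.001,0],[0.034,0,0,-0.001,0]]'
python3 -m handwheel '[[0.034,0,0,-0.01,0],[0.034,0,0,-0.02,0],[0.034,0,0,-0.03,0],[0.034,0,0,-0.05,0],[0.034,0,0,-0.08,0],[0.034,0,0,-0.11,0],[0.034,0,0,-0.15,0],[0.034,0,0,-0.19,0],[0.034,-0.02,0.03,-0.19,0],[0.034,-0.03,0.07,-0.19,0],[0.034,-0.04,0.11,-0.19,0],[0.034,-0.04,0.15,-0.19,0],[0.034,-0.04,0.19,-0.19,0],[0.034,-0.04,0.22,-0.19,0],[0.034,-0.04,0.23,-0.19,0],[0.034,-0.04,0.23,-0.19,0]]'
python3 look.py g; python3 - <<'E'
import cv2,numpy as np
t=cv2.imread("pics/top_g.png");s=cv2.imread("pics/scene_g.png")
cv2.imwrite("pics/g.png",cv2.convertScaleAbs(np.hstack([cv2.resize(t[170:270,180:280],(400,400)),cv2.resize(s[150:250,350:450],(400,400))]),alpha=1.6))
E
```

```text
time_s: 27.9
tool_pos: [0.5461, 0.2364, 0.1323]
tool_rot: [-180.0, 0.0, 11.4]
force: [-1.0, -0.2, 0.7]
grip_width: 0.0329
time_s: 29.5
tool_pos: [0.5527, 0.0017, 0.323]
tool_rot: [-180.0, -0.0, 11.2]
force: [-0.1, 0.9, 0.2]
grip_width: 0.0339
yellow None []
green None []
red (array([ 0.5659, -0.1937,  0.1394]), {'scene': array([ 0.5, -0.1]), 'top': array([0.3, 0.2])}) [21, 25]
blue (array([ 0.5743, -0.2389,  0.1393]), {'scene': array([ 0.7, -0.1]), 'top': array([0.4, 0.3])}) [21, 27]
tcp [0.5522 0.0052 0.3231] [-1.7995e+02 -4.0000e-02  1.1530e+01] 0.03388604879647435 [0.15 0.02 0.98] [ -33.4 -194.   323.1]
red shift to tab @z.22: ([-0.0264, 0.1977, 0.1029], np.float64(0.0041))
blue shift to tab @z.22: ([-0.0272, 0.2437, 0.1028], np.float64(0.0041))
```

View pics/g.png

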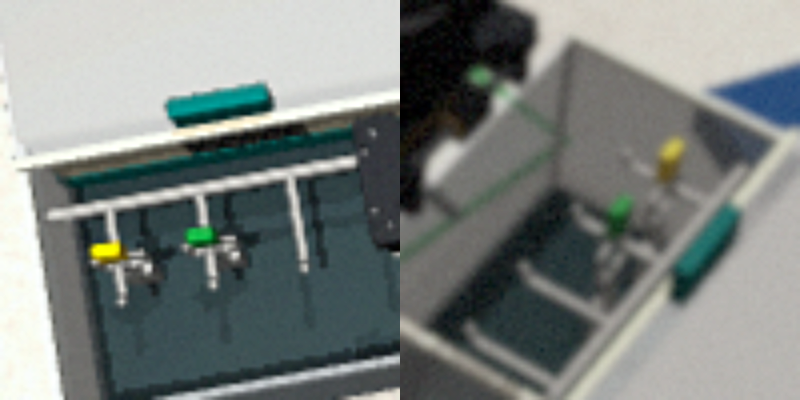

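Green hangs on hook 3. The holder has been knocked about 16 mm in +y, as red and blue read. I'll check that it's at rest and upright.

```bash
python3 look.py g2 | head -4; python3 - <<'E'
import cv2,numpy as np
t=cv2.imread("pics/top_g2.png");s=cv2.imread("pics/scene_g2.png")
cv2.imwrite("pics/g2.png",cv2.convertScaleAbs(np.hstack([cv2.resize(t[190:260,335:435],(400,280)),cv2.resize(s[270:370,240:383],(400,280))]),alpha=1.6))
E
```

```text
yellow None []
green None []
red (array([ 0.5655, -0.1937,  0.139 ]), {'scene': array([ 0.5, -0.1]), 'top': array([0.3, 0.2])}) [20, 25]
blue (array([ 0.5744, -0.2391,  0.1396]), {'scene': array([ 0.6, -0.1]), 'top': array([0.4, 0.2])}) [21, 27]
```

View pics/g2.png

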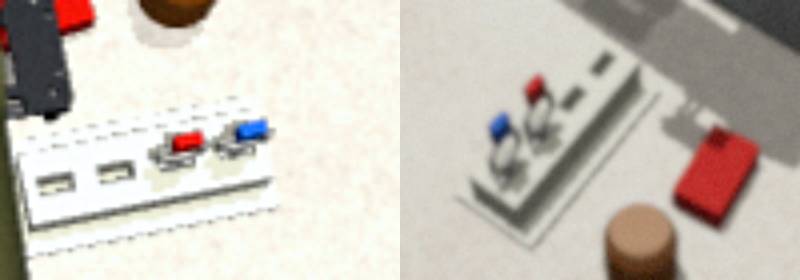

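```bash
python3 -m handwheel '[[0.032,-0.01,0.03,0,0],[0.032,-0.02,0.07,0,0],[0.032,-0.026,0.11,0.01,0],[0.032,-0.026,0.15,0.03,0],[0.032,-0.026,0.18,0.06,0],[0.032,-0.026,0.195,0.09,0],[0.032,-0.026,0.198,0.12,0],[0.032,-0.026,0.198,0.14,0],[0.032,-0.026,0.198,0.14,0],[0.032,-0.026,0.198,0.14,0]]'
python3 - <<'E'
from h import *
print(get_obs()['tool_pos'],shift([.5657,-.1939,.120],11.3))
E
```

```text
time_s: 30.7
tool_pos: [0.5666, -0.1948, 0.1833]
tool_rot: [-180.0, -0.0, 11.5]
force: [-0.7, 0.2, 0.3]
grip_width: 0.0318
[ 0.56663846 -0.19479953  0.18327911] ([-0.0008, -0.0011, 0.0633], np.float64(0.0039))
```

```bash
python3 -m handwheel '[[0.032,-0.001,-0.001,0.01,0],[0.032,-0.001,-0.001,0.025,0],[0.032,-0.001,-0.001,0.04,0],[0.032,-0.001,-0.001,0.052,0],[0.032,-0.001,-0.001,0.06,0],[0.032,-0.001,-0.001,0.063,0],[0.032,-0.001,-0.001,0.063,0]]'
python3 -m handwheel '[[0.015,0,0,0,0],[0.01,0,0,0,0],[0.0,0,0,0,0],[0.0,0,0,0,0],[0.0,0,0,0,0]]' 15
```

```text
time_s: 31.4
tool_pos: [0.5647, -0.1954, 0.119]
tool_rot: [-180.0, 0.0, 11.4]
force: [0.3, 0.7, 0.2]
grip_width: 0.0322
time_s: 31.9
tool_pos: [0.5653, -0.1956, 0.1201]
tool_rot: [180.0, -0.0, 11.4]
force: [-0.8, 1.0, 1.8]
grip_width: 0.0198
```

```bash
python3 -m handwheel '[[0.0,0,0,-0.01,0],[0.0,0,0,-0.02,0],[0.0,0,0,-0.03,0],[0.0,0,0,-0.04,0],[0.0,0,0,-0.05,0],[0.0,0,0,-0.06,0],[0.0,0,0,-0.08,0],[0.0,0,0,-0.1,0],[0.0,0,0,-0.12,0],[0.0,0,0,-0.14,0],[0.0,0,0,-0.16,0],[0.0,0,0,-0.18,0],[0.0,0,0,-0.2,0],[0.0,0,0,-0.2,0]]'
python3 look.py h; python3 - <<'E'
from h import *
print(shift(cw(-65,-33,320),11.3))
s=cv2.imread("pics/scene_h.png");cv2.imwrite("pics/h.png",cv2.resize(s[200:370,230:400],(510,510)))
E
```

```text
time_s: 33.3
tool_pos: [0.5662, -0.1954, 0.3229]
tool_rot: [179.8, -0.3, 11.4]
force: [0.4, -0.2, -1.2]
grip_width: 0.0199
yellow None []
green None []
red None []
blue None [29]
tcp [ 0.5648 -0.1954  0.3195] [ 1.7998e+02 -1.0000e-02  1.1400e+01] 0.019610213117261858 [ 0.16  0.11 -0.05] [ -60.4 -393.2  319.5]
([-0.004, -0.3602, -0.0006], np.float64(0.0018))
```

View pics/h.png

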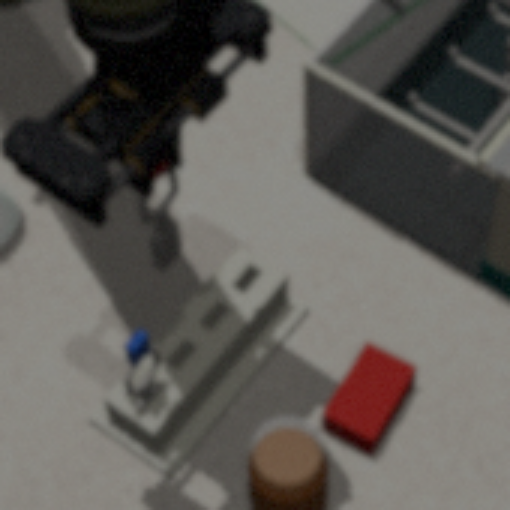

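Red is lifted. Carrying it to hook 2 (y −33).

```bash
python3 -m handwheel '[[0.0,0,-0.01,0,0],[0.0,0,-0.03,0,0],[0.0,0,-0.06,0,0],[0.0,0,-0.09,0,0],[0.0,0,-0.12,0,0],[0.0,0,-0.15,0,0],[0.0,-0.001,-0.18,0,0],[0.0,-0.001,-0.21,0,0],[0.0,-0.001,-0.24,0,0],[0.0,-0.002,-0.27,0,0],[0.0,-0.003,-0.3,0,0],[0.0,-0.003,-0.33,0,0],[0.0,-0.004,-0.348,0,0],[0.0,-0.004,-0.357,0,0],[0.0,-0.004,-0.361,0,0],[0.0,-0.004,-0.361,0,0],[0.0,-0.004,-0.361,0,0]]'
python3 - <<'E'
from h import *
print(wc(get_obs()['tool_pos']));print(shift(cw(-65,-33,153),11.3))
E
```

```text
time_s: 35.1
tool_pos: [0.4899, 0.1564, 0.3192]
tool_rot: [180.0, 0.0, 11.3]
force: [-0.4, -1.3, -0.5]
grip_width: 0.0198
[-64.96100363 -33.49151134 319.24422684]
([0.0, -0.0006, 0.1662], np.float64(-0.0001))
```

```bash
python3 -m handwheel '[[0.0,0.0,0,0.015,0],[0.0,0.0,0,0.035,0],[0.0,0.0,0,0.055,0],[0.0,0.0,0,0.075,0],[0.0,0.0,0,0.095,0],[0.0,0.0,0,0.115,0],[0.0,0.0,0,0.135,0],[0.0,0.0,0,0.15,0],[0.0,0.0,0,0.16,0],[0.0,0.0,0,0.166,0],[0.0,0.0,0,0.166,0],[0.0,0.0,0,0.166,0]]'
python3 - <<'E'
from h import *
print(wc(get_obs()['tool_pos']));print(shift(cw(6,-33,153),11.3))
ims={n:read_camera(n) for n in P}
cv2.imwrite("pics/i2.png",cv2.resize(ims["scene"][120:270,320:470],(600,600),interpolation=cv2.INTER_CUBIC))
E
```

```text
time_s: 36.3
tool_pos: [0.4901, 0.1578, 0.154]
tool_rot: [-180.0, -0.1, 11.4]
force: [-0.3, -0.1, -0.3]
grip_width: 0.02
[-64.4991205  -32.20147533 154.04590262]
([0.0705, 0.0009, 0.0011], np.float64(0.0016))
```

View pics/i2.png

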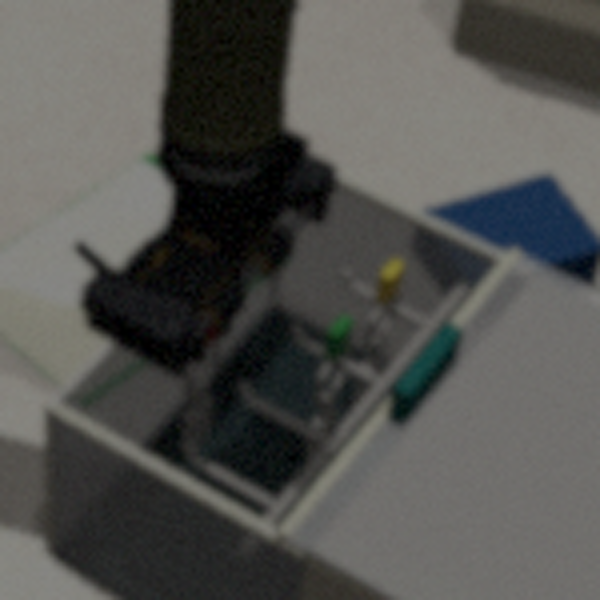

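```bash
python3 -m handwheel '[[0.0,0.006,0,0,0],[0.0,0.014,0,0,0],[0.0,0.022,0,0,0],[0.0,0.03,0,0,0],[0.0,0.038,0,0,0],[0.0,0.046,0,0,0],[0.0,0.054,0,0,0],[0.0,0.062,0,0,0],[0.0,0.069,0,0,0],[0.0,0.071,0,0.002,0],[0.0,0.071,0,0.008,0],[0.0,0.071,0,0.014,0],[0.0,0.071,0,0.019,0],[0.0,0.071,0,0.021,0],[0.0,0.071,0,0.021,0]]'
python3 -m handwheel '[[0.0,0,0,0.0005,0],[0.0,0,0,0.001,0],[0.0,0,0,0.001,0]]'
```

```text
time_s: 37.9
tool_pos: [0.559, 0.1707, 0.1329]
tool_rot: [179.9, 0.0, 11.4]
force: [-2.1, -1.9, 4.7]
grip_width: 0.0203
time_s: 38.2
tool_pos: [0.5592, 0.1707, 0.1326]
tool_rot: [179.9, 0.0, 11.4]
force: [-3.5, -2.7, 8.2]
grip_width: 0.0197
```

```bash
python3 -m handwheel '[[0.0,0,0,-0.001,0],[0.022,0,0,-0.001,0],[0.026,0,0,-0.001,0],[0.032,0,0,-0.001,0],[0.034,0,0,-0.001,0],[0.034,0,0,-0.001,0]]'
python3 -m handwheel '[[0.034,0,0,-0.01,0],[0.034,0,0,-0.02,0],[0.034,0,0,-0.03,0],[0.034,0,0,-0.05,0],[0.034,0,0,-0.08,0],[0.034,0,0,-0.11,0],[0.034,0,0,-0.15,0],[0.034,0,0,-0.19,0],[0.034,-0.02,0.03,-0.19,0],[0.034,-0.03,0.07,-0.19,0],[0.034,-0.04,0.11,-0.19,0],[0.034,-0.04,0.15,-0.19,0],[0.034,-0.04,0.18,-0.19,0],[0.034,-0.04,0.2,-0.19,0],[0.034,-0.04,0.2,-0.19,0]]'
python3 look.py j; python3 - <<'E'
import cv2,numpy as np
t=cv2.imread("pics/top_j.png");s=cv2.imread("pics/scene_j.png")
cv2.imwrite("pics/j.png",cv2.convertScaleAbs(np.hstack([cv2.resize(t[170:270,180:280],(400,400)),cv2.resize(s[150:250,350:450],(400,400))]),alpha=1.6))
E
```

```text
time_s: 38.8
tool_pos: [0.5591, 0.1717, 0.1323]
tool_rot: [-180.0, 0.0, 11.4]
force: [-0.2, -0.5, -0.5]
grip_width: 0.033
time_s: 40.3
tool_pos: [0.56, -0.0358, 0.3227]
tool_rot: [180.0, -0.0, 11.1]
force: [-0.4, 0.2, -0.4]
grip_width: 0.0339
yellow None []
green None []
red None []
blue (array([ 0.5743, -0.2393,  0.1392]), {'scene': array([ 0.7, -0.1]), 'top': array([0.4, 0.3])}) [23, 27]
tcp [ 0.5595 -0.0308  0.3229] [-1.7993e+02 -3.0000e-02  1.1460e+01] 0.03372042563029116 [-0.47  0.04 -0.41] [ -33.4 -230.8  322.9]
blue shift to tab @z.22: ([-0.0269, 0.2074, 0.1026], np.float64(0.0029))
```

View pics/j.png

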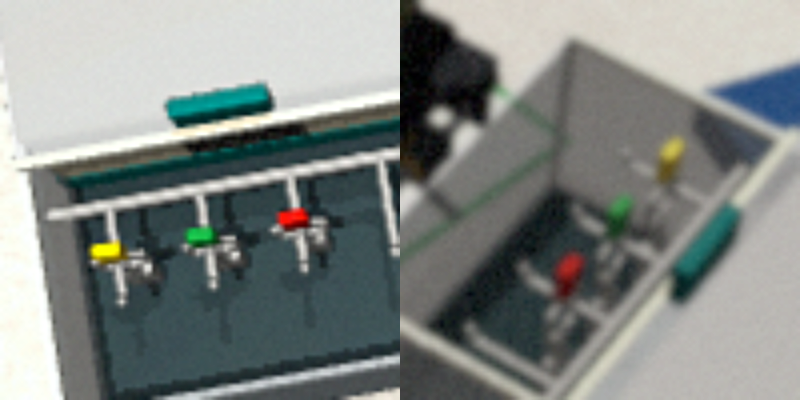

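Yellow, green and red now hang on hooks 4, 3 and 2. Blue is next, at (0.5743, −0.2393).

```bash
python3 -m handwheel '[[0.034,-0.01,0.03,0,0],[0.034,-0.02,0.07,0,0],[0.034,-0.026,0.11,0.01,0],[0.034,-0.027,0.15,0.03,0],[0.034,-0.027,0.185,0.06,0],[0.034,-0.027,0.205,0.09,0],[0.034,-0.027,0.207,0.12,0],[0.034,-0.027,0.207,0.14,0],[0.034,-0.027,0.207,0.14,0],[0.034,-0.027,0.207,0.14,0]]'
python3 - <<'E'
from h import *
print(get_obs()['tool_pos'],shift([.5743,-.2395,.120],11.3))
E
```

```text
time_s: 41.4
tool_pos: [0.5749, -0.2384, 0.1835]
tool_rot: [-180.0, -0.1, 11.6]
force: [1.0, 0.5, 1.3]
grip_width: 0.034
[ 0.57486684 -0.23841005  0.18346252] ([-0.0008, 0.001, 0.0635], np.float64(0.0047))
```

```bash
python3 -m handwheel '[[0.034,-0.001,0,0.01,0],[0.034,-0.001,0,0.025,0],[0.034,-0.001,0,0.04,0],[0.034,-0.001,0,0.052,0],[0.034,-0.001,0,0.06,0],[0.034,-0.001,0,0.063,0],[0.034,-0.001,0,0.063,0]]'
python3 -m handwheel '[[0.015,0,0,0,0],[0.01,0,0,0,0],[0.0,0,0,0,0],[0.0,0,0,0,0],[0.0,0,0,0,0]]' 15
python3 -m handwheel '[[0.0,0,0,-0.01,0],[0.0,0,0,-0.02,0],[0.0,0,0,-0.03,0],[0.0,0,0,-0.04,0],[0.0,0,0,-0.05,0],[0.0,0,0,-0.06,0],[0.0,0,0,-0.08,0],[0.0,0,0,-0.1,0],[0.0,0,0,-0.12,0],[0.0,0,0,-0.14,0],[0.0,0,0,-0.16,0],[0.0,0,0,-0.18,0],[0.0,0,0,-0.2,0],[0.0,0,0,-0.2,0]]'
python3 look.py k|grep tcp; python3 - <<'E'
from h import *
print(shift(cw(-65,-99,320),11.3))
s=cv2.imread("pics/scene_k.png");cv2.imwrite("pics/k.png",cv2.resize(s[200:370,230:400],(510,510)))
E
```

```text
time_s: 42.1
tool_pos: [0.5728, -0.2408, 0.119]
tool_rot: [-180.0, 0.0, 11.4]
force: [0.3, -0.3, -0.5]
grip_width: 0.0341
time_s: 42.6
tool_pos: [0.5733, -0.241, 0.1201]
tool_rot: [180.0, -0.0, 11.4]
force: [-0.0, 0.4, 1.7]
grip_width: 0.02
time_s: 44.0
tool_pos: [0.5743, -0.2408, 0.323]
tool_rot: [179.8, -0.3, 11.4]
force: [0.2, -0.4, -0.8]
grip_width: 0.0201
tcp [ 0.5729 -0.2407  0.3195] [ 1.7999e+02 -1.0000e-02  1.1400e+01] 0.01987373887030568 [ 0.71  0.21 -0.05] [ -61.3 -439.2  319.5]
([-0.0031, -0.3402, -0.0006], np.float64(0.0018))
```

View pics/k.png

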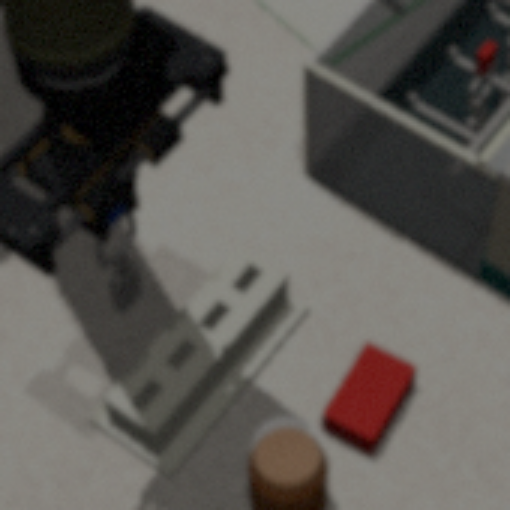

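Blue is out and the holder stands empty and upright. Carrying it to hook 1.

```bash
python3 -m handwheel '[[0.0,0,-0.01,0,0],[0.0,0,-0.03,0,0],[0.0,0,-0.06,0,0],[0.0,0,-0.09,0,0],[0.0,0,-0.12,0,0],[0.0,0,-0.15,0,0],[0.0,-0.001,-0.18,0,0],[0.0,-0.001,-0.21,0,0],[0.0,-0.001,-0.24,0,0],[0.0,-0.002,-0.27,0,0],[0.0,-0.003,-0.3,0,0],[0.0,-0.003,-0.322,0,0],[0.0,-0.003,-0.336,0,0],[0.0,-0.003,-0.34,0,0],[0.0,-0.003,-0.34,0,0],[0.0,-0.003,-0.34,0,0]]'
python3 - <<'E'
from h import *
print(wc(get_obs()['tool_pos']));print(shift(cw(-65,-99,153),11.3))
E
```

```text
time_s: 45.7
tool_pos: [0.503, 0.0905, 0.3192]
tool_rot: [180.0, 0.0, 11.3]
force: [-0.3, -0.2, -0.8]
grip_width: 0.0199
[ -64.9453758  -100.68476647  319.21171947]
([0.0, -0.0018, 0.1662], np.float64(-0.0003))
```

```bash
python3 -m handwheel '[[0.0,0.0,-0.001,0.015,0],[0.0,0.0,-0.001,0.035,0],[0.0,0.0,-0.001,0.055,0],[0.0,0.0,-0.001,0.075,0],[0.0,0.0,-0.001,0.095,0],[0.0,0.0,-0.001,0.115,0],[0.0,0.0,-0.001,0.135,0],[0.0,0.0,-0.001,0.15,0],[0.0,0.0,-0.001,0.16,0],[0.0,0.0,-0.001,0.166,0],[0.0,0.0,-0.001,0.166,0],[0.0,0.0,-0.001,0.166,0]]'
python3 - <<'E'
from h import *
print(wc(get_obs()['tool_pos']));print(shift(cw(6,-99,153),11.3))
ims={n:read_camera(n) for n in P}
cv2.imwrite("pics/l2.png",cv2.resize(ims["scene"][120:270,320:470],(600,600),interpolation=cv2.INTER_CUBIC))
E
```

```text
time_s: 46.9
tool_pos: [0.5032, 0.093, 0.1541]
tool_rot: [180.0, -0.1, 11.4]
force: [0.3, -0.9, -0.9]
grip_width: 0.0199
[-64.34411337 -98.28185984 154.0514688 ]
([0.0703, 0.0008, 0.0011], np.float64(0.0016))
```

View pics/l2.png

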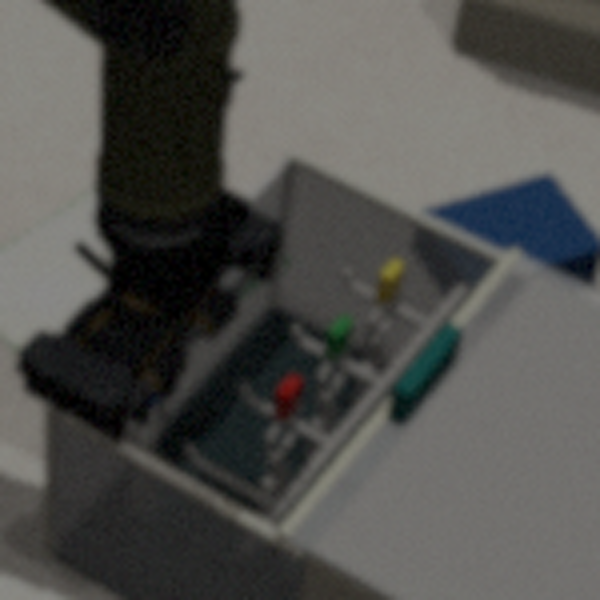

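```bash
python3 -m handwheel '[[0.0,0.006,0,0,0],[0.0,0.014,0,0,0],[0.0,0.022,0,0,0],[0.0,0.03,0,0,0],[0.0,0.038,0,0,0],[0.0,0.046,0,0,0],[0.0,0.054,0,0,0],[0.0,0.062,0,0,0],[0.0,0.069,0,0,0],[0.0,0.071,0,0.002,0],[0.0,0.071,0,0.008,0],[0.0,0.071,0,0.014,0],[0.0,0.071,0,0.019,0],[0.0,0.071,0,0.021,0],[0.0,0.071,0,0.021,0]]'
python3 -m handwheel '[[0.0,0,0,0.0005,0],[0.0,0,0,0.001,0],[0.0,0,0,0.001,0]]'
```

```text
time_s: 48.5
tool_pos: [0.5722, 0.1058, 0.1328]
tool_rot: [179.9, 0.0, 11.4]
force: [-0.9, -3.2, 3.8]
grip_width: 0.0197
time_s: 48.8
tool_pos: [0.5723, 0.1059, 0.1326]
tool_rot: [179.9, 0.0, 11.3]
force: [-3.3, -2.6, 8.1]
grip_width: 0.0198
```

```bash
python3 -m handwheel '[[0.0,0,0,-0.001,0],[0.022,0,0,-0.001,0],[0.026,0,0,-0.001,0],[0.032,0,0,-0.001,0],[0.034,0,0,-0.001,0],[0.034,0,0,-0.001,0]]'
python3 -m handwheel '[[0.034,0,0,-0.01,0],[0.034,0,0,-0.02,0],[0.034,0,0,-0.03,0],[0.034,0,0,-0.05,0],[0.034,0,0,-0.08,0],[0.034,0,0,-0.11,0],[0.034,0,0,-0.15,0],[0.034,0,0,-0.19,0],[0.034,-0.02,0.03,-0.19,0],[0.034,-0.03,0.07,-0.19,0],[0.034,-0.04,0.11,-0.19,0],[0.034,-0.04,0.14,-0.19,0],[0.034,-0.04,0.14,-0.19,0]]'
python3 look.py m|grep tcp; python3 - <<'E'
from h import *
t=cv2.imread("pics/top_m.png");s=cv2.imread("pics/scene_m.png")
cv2.imwrite("pics/m.png",cv2.convertScaleAbs(np.hstack([cv2.resize(t[170:270,180:280],(400,400)),cv2.resize(s[160:260,345:445],(400,400))]),alpha=1.6))
for c,roi in (("yellow",(190,215,40,40)),("green",(215,215,40,40)),("red",(240,205,40,40)),("blue",(260,195,40,40))):
    o={}
    for n,(x,y,w,h),im in(("top",roi,t),("scene",(350,160,100,110),s)):
        m=mask(im[y:y+h,x:x+w],c); k,l,st,ce=cv2.connectedComponentsWithStats(m)
        if k>1: i=1+np.argmax(st[1:,4]);o[n]=ce[i]+[x,y]
    if len(o)==2: X,e=tri(o);print(c,wc(X).round(1),e)
    else: print(c,o)
E
```

```text
time_s: 49.4
tool_pos: [0.5722, 0.1071, 0.1323]
tool_rot: [-180.0, 0.0, 11.4]
force: [-0.1, 0.2, -0.6]
grip_width: 0.0331
time_s: 50.7
tool_pos: [0.5611, -0.0449, 0.323]
tool_rot: [179.8, -0.0, 10.8]
force: [-1.2, -0.9, 0.5]
grip_width: 0.0338
tcp [ 0.5608 -0.0385  0.3232] [-1.7998e+02 -5.0000e-02  1.1310e+01] 0.03413318657906048 [-0.52 -0.66 -0.49] [ -33.6 -238.5  323.2]
yellow [  6.3 100.6 150.2] {'top': array([0.8, 0.7]), 'scene': array([ 1.2, -0.2])}
green [  5.1  33.6 152. ] {'top': array([0.5, 0.5]), 'scene': array([ 0.8, -0.2])}
red [  5.4 -33.  157.6] {'top': array([0.3, 0.3]), 'scene': array([ 0.5, -0.1])}
blue [ 36.9 -68.9 363.9] {'top': array([-20.5, -24.6]), 'scene': array([-38.7,   0.9])}
```

View pics/m.png

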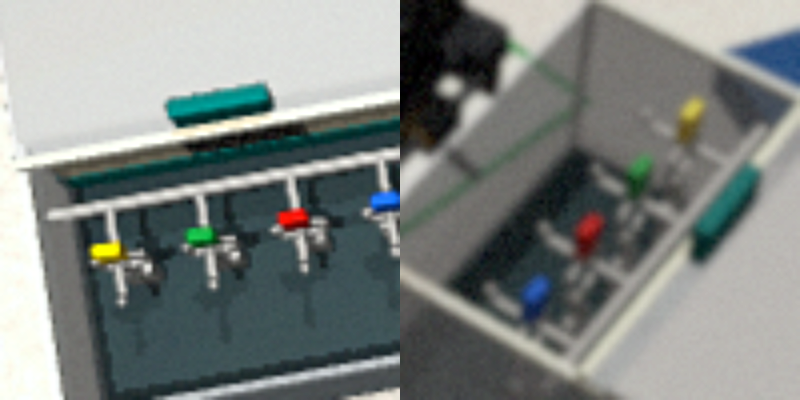

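All four hang on hooks 1–4 at mid-wire. Next I'll go behind the teal grip.

```bash
python3 - <<'E'
from h import *
print(shift(cw(125,0,323),11.3),shift(cw(125,0,192),11.3))
E
```

```text
([0.1586, -0.2385, 0.0004], np.float64(0.0002)) ([0.1585, -0.2385, 0.1314], np.float64(0.0002))
```

```bash
python3 -m handwheel '[[0.0,0.03,-0.02,0,0],[0.0,0.06,-0.05,0,0],[0.0,0.1,-0.08,0,0],[0.0,0.13,-0.11,0,0],[0.0,0.16,-0.14,0,0],[0.0,0.16,-0.18,0,0],[0.0,0.16,-0.21,0,0],[0.0,0.16,-0.235,0,0],[0.0,0.16,-0.239,0,0],[0.0,0.16,-0.239,0,0]]'
python3 - <<'E'
from h import *
print(wc(get_obs()['tool_pos']),shift(cw(125,0,192),11.3))
ims={n:read_camera(n) for n in P}
cv2.imwrite("pics/n.png",cv2.convertScaleAbs(np.hstack([cv2.resize(ims["top"][100:280,150:330],(400,400)),cv2.resize(ims["scene"][130:310,340:520],(400,400))]),alpha=1.6))
E
```

```text
time_s: 51.8
tool_pos: [0.6693, 0.2301, 0.3232]
tool_rot: [-180.0, -0.0, 11.6]
force: [-0.3, -1.1, -0.7]
grip_width: 0.0006
[125.44617598   3.56180545 323.24053445] ([-0.0005, 0.0036, 0.1312], np.float64(0.0057))
```

View pics/n.png

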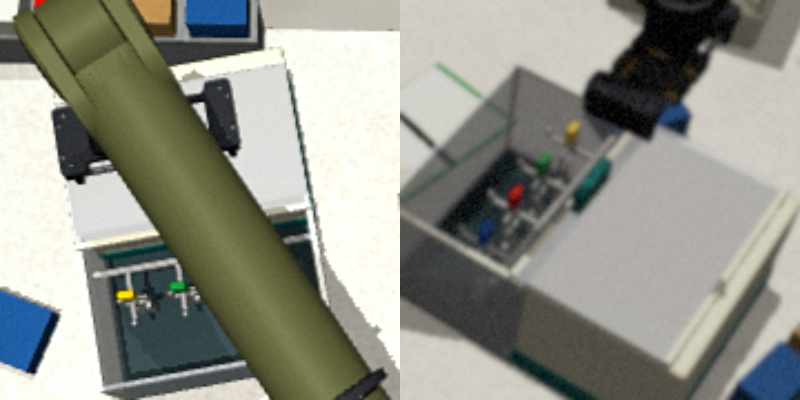

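```bash
python3 -m handwheel '[[0.0,0,0.001,0.03,0],[0.0,0,0.001,0.06,0],[0.0,0,0.001,0.09,0],[0.0,0,0.001,0.115,0],[0.0,0,0.001,0.128,0],[0.0,0,0.001,0.13,0],[0.0,-0.005,0.001,0.13,0],[0.0,-0.01,0.001,0.13,0],[0.0,-0.016,0.001,0.13,0],[0.0,-0.022,0.001,0.13,0],[0.0,-0.03,0.001,0.13,0],[0.0,-0.04,0.001,0.13,0],[0.0,-0.05,0.001,0.13,0]]'
python3 -m handwheel '[[0.0,-0.01,0,0,0],[0.0,-0.02,0,0,0],[0.0,-0.03,0,0,0],[0.0,-0.04,0,0,0],[0.0,-0.05,0,0,0],[0.0,-0.06,0,0,0],[0.0,-0.07,0,0,0],[0.0,-0.08,0,0,0],[0.0,-0.09,0,0,0],[0.0,-0.1,0,0,0],[0.0,-0.11,0,0,0],[0.0,-0.12,0,0,0],[0.0,-0.13,0,0,0],[0.0,-0.138,0,0,0],[0.0,-0.143,0,0,0]]'
python3 - <<'E'
from h import *
print(wc(get_obs()['tool_pos']))
E
```

```text
time_s: 53.2
tool_pos: [0.6214, 0.217, 0.1933]
tool_rot: [-180.0, -0.1, 11.4]
force: [2.8, 1.3, 2.6]
grip_width: 0.0006
time_s: 54.7
tool_pos: [0.4804, 0.1884, 0.1924]
tool_rot: [180.0, 0.0, 11.4]
force: [2.5, 0.8, 0.1]
grip_width: 0.0003
[-67.95788352  -0.32256136 192.39149126]
```

```bash
python3 -m handwheel '[[0.0,-0.003,0,0,0],[0.0,-0.005,0,0,0],[0.0,-0.007,0,0,0],[0.0,-0.009,0,0,0],[0.0,-0.01,0,0,0]]'
python3 -m handwheel '[[0.0,-0.002,0,0,0],[0.0,-0.003,0,0,0]]'
python3 - <<'E'
from h import *
print(wc(get_obs()['tool_pos']))
E
```

```text
time_s: 55.2
tool_pos: [0.4714, 0.1865, 0.1924]
tool_rot: [-180.0, 0.0, 11.4]
force: [3.3, 0.9, -0.7]
grip_width: 0.0005
time_s: 55.4
tool_pos: [0.4714, 0.1866, 0.1926]
tool_rot: [-179.9, -0.4, 11.4]
force: [12.8, 5.1, -10.7]
grip_width: 0.0007
[-77.13736563  -0.33603304 192.61691806]
```

```bash
python3 -m handwheel '[[0.0,-0.002,0,0,0],[0.0,-0.002,0,0,0],[0.0,-0.002,0,0,0]]'
python3 -m handwheel '[[0.0,0.005,0,0,0],[0.0,0.02,0,0,0],[0.0,0.02,0,-0.03,0],[0.0,0.02,0,-0.07,0],[0.0,0.02,0,-0.11,0],[0.0,0.02,0.04,-0.15,0],[0.0,0.02,0.08,-0.16,0],[0.0,0.02,0.12,-0.16,0],[0.0,0.02,0.16,-0.16,0],[0.0,0.02,0.2,-0.16,0],[0.0,0.02,0.24,-0.16,0],[0.0,0.02,0.27,-0.16,0],[0.0,0.02,0.27,-0.16,0],[0.0,0.02,0.27,-0.16,0]]'
python3 look.py z|grep tcp; python3 - <<'E'
from h import *
t=cv2.imread("pics/top_z.png");s=cv2.imread("pics/scene_z.png")
cv2.imwrite("pics/z.png",cv2.convertScaleAbs(np.hstack([cv2.resize(t[170:300,170:300],(400,400),interpolation=cv2.INTER_CUBIC),cv2.resize(s[150:270,330:450],(400,400),interpolation=cv2.INTER_CUBIC)]),alpha=1.6))
o={}
for n,(x,y,w,h),im in(("top",(215,215,65,60),t),("scene",(350,160,60,60),s)):
    hs=cv2.cvtColor(im[y:y+h,x:x+w],cv2.COLOR_BGR2HSV); m=((hs[...,0]>80)&(hs[...,0]<96)&(hs[...,1]>110)&(hs[...,2]>50)).astype(np.uint8)
    k,l,st,ce=cv2.connectedComponentsWithStats(m);i=1+np.argmax(st[1:,4]);o[n]=ce[i]+[x,y];print(n,st[i])
X,e=tri(o);print(wc(X),e)
E
```

```text
time_s: 55.7
tool_pos: [0.4714, 0.1865, 0.1928]
tool_rot: [-179.9, -0.7, 11.3]
force: [15.9, 4.9, -12.8]
grip_width: 0.0003
time_s: 57.1
tool_pos: [0.5388, -0.0754, 0.3518]
tool_rot: [-179.9, 0.1, 11.3]
force: [0.7, 1.4, 0.4]
grip_width: -0.0
tcp [ 0.5391 -0.0734  0.3524] [-1.7995e+02  6.0000e-02  1.1520e+01] 0.0005341525855491128 [-0.09  0.88 -0.36] [ -61.7 -268.5  352.4]
top [ 17  40  26   9 119]
scene [12 13 14 14 49]
[-95.21430452  -0.88168144 209.14965532] {'top': array([0.4, 0.3]), 'scene': array([ 0.6, -0.1])}
```

View pics/z.png

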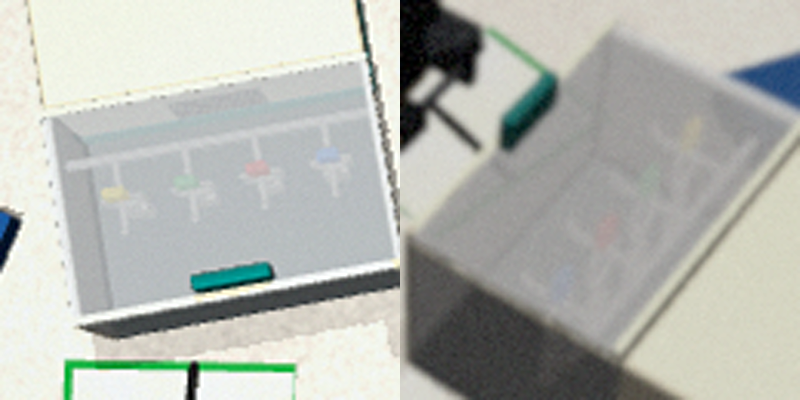

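View pics/scene_z.png

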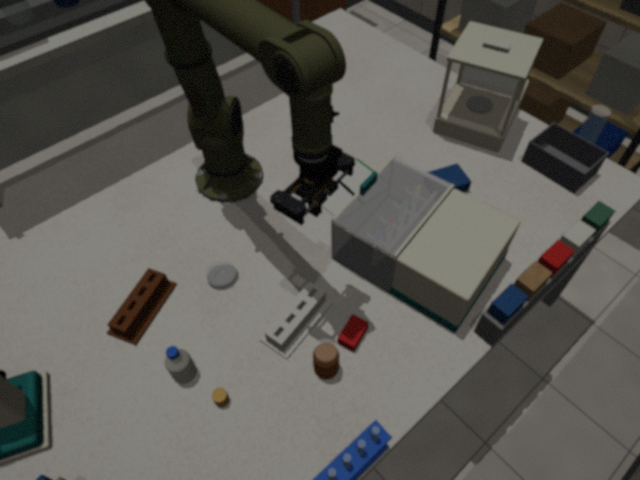

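The pictures show the cover shut with its grip at cabinet x −95, all four spatulas hanging, the holder upright and the bystanders in place. The robot is clear of everything, so I'll hand in.

```bash
python3 -c "
from cell import *
print(sign_off(), get_obs()['time_s'])"
```

```text
the job is handed in; nothing more can be done
the job is handed in; nothing more can be done
```

I pushed the cover back to its end stop, hung all four spatulas one to a hook, slid the cover shut and handed the job in after about 57 s of the 210 s allowed. Yellow is on hook 4, green on 3, red on 2 and blue on 1.

- **Spatulas:** just before closing, the yellow, green and red tabs measured within about 2 mm sideways of their hooks. The computed position for blue was no good because the colour match picked up another blue object, so I judged blue by eye in both pictures. After closing, all four could be seen hanging through the cover.
- **Cover:** the grip measured at cabinet x −95 when shut. The pushing force rose at both stops, to about 30 N at the open stop and 17 N at the shut one.
- **Holder and bench:** something knocked the holder about 16 mm while I was hanging green, so I measured it again before taking red. It stands upright and empty. The other things look to be in their places in the last picture; I did not measure their positions.

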